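Lock the shoe jack's swivel arm with the hex key

ROBOT

A 6-joint arm with a two-finger parallel gripper is mounted at the origin on the work surface. World frame = base frame: x ahead of the robot, y to its left, z up, the work surface at z = 0. Lengths are in m, angles in rad, forces in N, time in s.
With the tool pointing down it reaches from about 0.275 to 0.725 m from the base axis. Payload 15.9 kg.
Tool frame: the origin (TCP) lies at the very end of the fingers, on their centre line; the grasp point (between the pads) lies 19 mm behind it (env.grip_depth is the distance from the TCP to the grasp point, in m); z points along the fingers, y is the line along which they close (so a half turn about z gives the same grasp; the last joint's range is limited). The gripper opens to 85 mm and grips with 20 to 120 N. Pads are 22 mm wide; open, the fingers measure 114 mm over their backs; the gripper's body (76 mm by 85 mm) begins 54 mm behind the grasp point. The pads swing forward as they close: fully open they stand 13 mm farther back than shut.
Start: joints at [1.177, 0.213, -0.034, 1.323, 0, 1.571], TCP at [0.192, 0.462, 0.231] pointing down, gripper open.
Joint ranges: [-2.98, 2.98], [-0.74, 1.72], [-1.14, 1.35], [-2.1, 2.04], [-1.57, 1.44], [-3.14, 3.14]. Speed limits (rad/s): [1.89, 1.89, 2.39, 2.57, 3.14, 3.14].

INTERFACE

Orientations are given as a unit quaternion [w, x, y, z].
In Python, from plant import env, eyes gives the robot as it stands.
- The arm moves only by the tool jog_arm, never from a script. Its argument "steps" is a list of rows, each an object with "delta_pos": the shift along the world's x, y, z in m, a list of three; "twist": the turn, a rotation vector about the world's x, y, z in rad, a list of three; "jaw": the finger opening in m, from 0 to 0.0854. A call has 1 to 10 rows; each row is the pose to reach, as a shift and turn from the pose commanded when the call began; what a row does not reach only later rows make up. A row lasts 1/12 s, in which the tool goes at most 41.7 mm and 7.16 degrees, less where a joint would pass 70% of its speed; a pose out of reach is approached as far as the arm can. A call with a gripper value outside its range is refused whole. The fingers move at their own pace and stop on an object; the grip force is fixed at half the most. Time passes only in rows, so rows that repeat a pose let the fingers close. It gives the time, the measured TCP pose, the force, the opening and the grip force at its end, in the units of the state.
- env.observe(): the state, without advancing time (a new reading comes with each control period).
- eyes.camera(name): name is "side" or "top"; returns the picture (480x640x3 uint8, red, green, blue); there is no depth.
- eyes.calibration(name): a dict with "fx", "fy", "cx", "cy" (pixels), "rvec" (rotation vector, rad) and "tvec" (3), from world to camera coordinates, as OpenCV has them. Camera axes: x right, y down, z forward; pixel columns grow to the right and rows downward; lengths in m; the calibration is good to about 2 mm. A picture is of the moment at which its call begins. calibration takes no time and is no camera call.
- env.job_done(): hands the job in; it is judged then, once.
The state is a dict: "time": time; "qpos": joint angles; "qvel": joint speeds; "joint_efforts": joint torques, N m; "eef_pos": TCP position; "tcp_rot": TCP orientation; "force": force on the tool from outside, world axes, zero at the start; "ft_torque": the same for the moment, N m; "gripper_width": finger opening in m; "gripper_force": force on a finger pad.
Only numpy, scipy, OpenCV 4.12 (cv2) and the standard library are available. Lean on these libraries where they do the work, as an engineer would, in place of code of your own. Each camera call takes 0.05 s, during which the arm holds its last target. There are 200 camera calls.

TASK

The swivel arm of the shoe jack still slips: take the red T-handled hex key out of the wooden tool block, seat it fully home and square in the socket of the jack's clamp screw without ramming it, and only then turn the screw clockwise until it comes up firm, without forcing it further. Put the key back upright, right down in the empty hole of the block, and let go. The shoe's edge dye is wet, so do not touch the shoe, and leave everything else on the bench where it is.

Things in the scene. Friction and masses are not known exactly. Their poses are not given: they have to be found in the camera images.
- red_key: hex key with a red T-handle on a vertical steel shank, about 220 g. Origin: centre of the shank's foot; z up the shank, x along the T-bar. Hexagonal shank 17 mm across flats (19.6 over corners), flats facing its x; foot bevelled over the last 1.5 mm to 13.5 mm across flats. Stands in either hole of the block, foot on the hole's floor.
- jack: cast-iron shoe jack bolted to the bench, carrying the screw and the shoe. Origin: under its 135 x 125 mm foot plate, z up. A 32 mm steel arm lies along its y at 85 mm height, running 255 mm to -y (to the shoe) and 76 mm to +y; the split clamp round it is 113 mm high. On its -x side (to the robot) two lugs carry the vertical clamp screw, 48 mm from the origin.
- socket (a point): fixed point on the jack: centre of the mouth of the clamp screw's hex socket, 126.5 mm above the bench; axes of the jack. M20 cap screw, black head 30 mm across. Socket 18 mm across flats, 12 mm deep, flat floor, no lead-in. How its flats lie about the vertical is random, not told by this frame or the joint; the key enters within 6 degrees of a match, one every 60 degrees.
- screw (a joint): turn of the clamp screw in rad, growing clockwise seen from above (tightening). Starts between 0 and 0.35, drags with about 0.08 N m; at 1.2 it comes up firm and turns no further, the torque then climbing by about 2 N m per rad of the key. Over 0.4 N m is forcing it; at 0.5 the key rounds the socket. Stays where it is left. The key has about 6 degrees of play each way in the socket.
- block: wooden tool block, 62 x 172 x 60 mm (x, y, z), fixed to the bench. Origin: centre of its underside, z up. Two vertical round holes 23 mm across and 50 mm deep (floor 10 mm above the bench) at y = -45 and +45 mm, x = 0; one holds the red key, the other the blue one.
- block_hole0 (a point): centre of the mouth of the block's hole at y = -45 mm, 60 mm above the bench
- block_hole1 (a point): centre of the mouth of the block's hole at y = +45 mm, 60 mm above the bench
- shoe: brown leather shoe about 292 mm long and 95 mm wide, sole up on the jack's arm; its heel begins 165 mm from the jack's origin on the jack's -y side and its toe lies 457 mm out; it spans heights from 130 to 257 mm. Origin: the top of the pin it stands on. Wet: not to be touched.
- blue_key: a smaller hex key with a blue T-handle (bar 85 x 18 x 16 mm, its top 86 mm above the key's foot, shank 12 mm across flats) standing in the block's other hole; stays there. Origin: centre of its foot.
- cream_jar: bystander: amber glass jar, 52 mm across, 45 mm tall; origin under its centre
- wax_tin: bystander: flat brass-coloured tin, 80 mm across, 27 mm tall; origin under its centre
- shine_brush: bystander: shoe brush with a dark wooden back, 60 x 165 x 48 mm, lying bristles down; origin under its centre
- cobbler_hammer: bystander: hammer 240 mm long lying flat; origin under its middle
- heel_piece: bystander: black rubber heel, 66 x 60 x 12 mm, lying flat; origin under its centre
- edge_iron: bystander: edge iron with a wooden handle, about 180 mm long, 30 mm high, lying flat; origin under its middle
- nail_tray: bystander: grey divided tray, 120 x 160 x 30 mm; origin under its centre
- red_key_grip (a point): centre of the red key's T-bar, 86 mm above its foot. Bar 110 x 22 x 20 mm (key's x, y, z), its underside 76 mm above the foot; below it the top 9 mm of the shank sits in a round red collar 21 mm across.

How it is judged:
By the outcome, as a careful person would: the job done as asked, in the order asked, and still so for the second after the job is handed in, with the robot touching nothing.
It also fails if it takes over 72 s, if anything falls off the work surface, if the arm or the gripper's body presses on something with over 40 N, if the wrist force passes 120 N, or if a joint passes its speed limit or range.

## Working session

There is one attempt and no reset: what is moved stays moved. The work goes in short steps, Python scripts to look and compute and a tool call to move; the robot and the scene stay as the last step left them, time stands still between calls to the robot, and variables do not carry over. Pictures are saved under pics/ and viewed, at most 10 in all, crops included, and the job is handed in when it is done.

Besides the shell and the picture viewer there is one more tool, called as a command line: name --argument value ..., lists and objects as JSON in quotes. jog_arm: Moves the arm, as the interface text tells. Its arguments: {"type":"object","properties":{"steps":{"type":"array"}},"required":["steps"]}

```bash
mkdir -p pics; ls
python3 - <<'E'
from plant import env, eyes
import cv2
for n in ("top","side"):
    cv2.imwrite(f"pics/{n}0.png",eyes.camera(n)[:,:,::-1]); print(n,eyes.calibration(n))
print(env.observe(), env.grip_depth)
E
```

```text
pics
top {'fx': 572.4949792949672, 'fy': 572.4949792949672, 'cx': 320.8173717861938, 'cy': 238.08846240878853, 'rvec': array([ 2.11354752, -2.13800578,  0.20336535]), 'tvec': array([0.0228462 , 0.54618927, 1.36370821])}
side {'fx': 563.9092428959099, 'fy': 563.9092428959099, 'cx': 308.0441570277501, 'cy': 243.1998449646336, 'rvec': array([ 2.22770451, -0.82373007,  0.35932251]), 'tvec': array([-0.401136  ,  0.30793733,  1.02053427])}
{'time': 0.1, 'qpos': array([ 1.17699971e+00,  2.13318664e-01, -3.49474128e-02,  1.32347400e+00,
        2.26922322e-07,  1.57081208e+00]), 'qvel': array([-0.00029003,  0.00123265,  0.00254838, -0.00045113, -0.00022773,
        0.00180419]), 'joint_efforts': array([ 2.91743709e-03, -6.87242961e+01,  4.87807095e+01,  1.20887937e-02,
        1.60969553e-04,  6.10592537e-06]), 'eef_pos': array([0.19174311, 0.46147579, 0.2308792 ]), 'tcp_rot': array([-9.24202396e-05,  1.95636219e-01,  9.80676423e-01, -4.62738051e-04]), 'force': array([-0.40527718, -1.14470091,  0.68989927]), 'ft_torque': array([ 0.0244751 ,  0.0094737 , -0.03789599]), 'gripper_force': 0.0, 'gripper_width': 0.08563746579855588} 0.0187
```

View pics/top0.png

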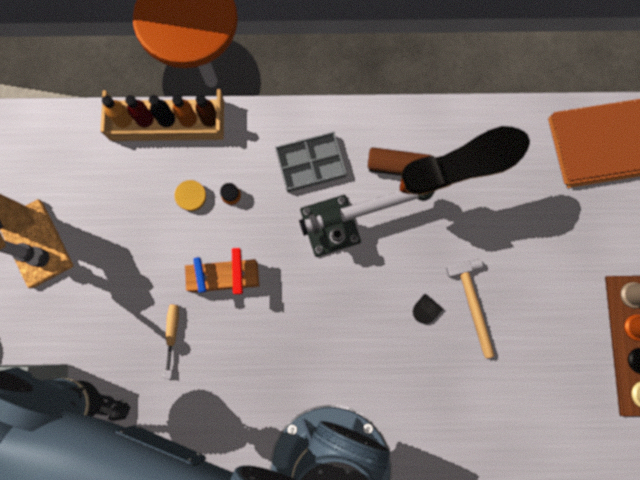

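View pics/side0.png

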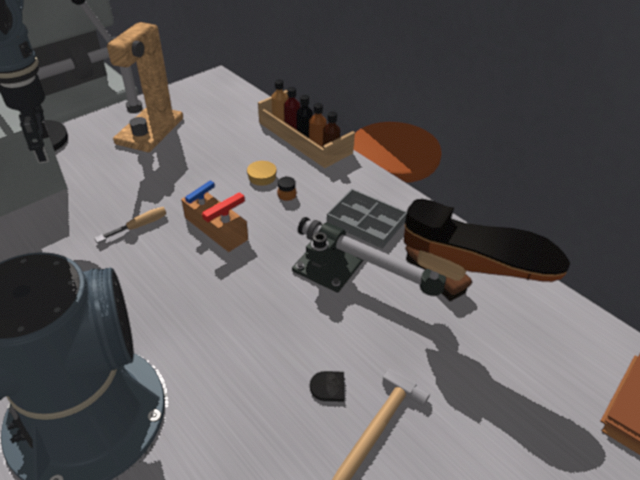

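Top: red bar centre about (237,270), blue about (199,275), clamp screw about (337,235). Side: red bar about (224,207), screw about (321,238). Next I'll measure these and zoom in on the screw.

```bash
cat > h.py <<'E'
import numpy as np, cv2
from plant import env, eyes
from scipy.spatial.transform import Rotation as R
def cal(n):
    c=eyes.calibration(n); K=np.array([[c['fx'],0,c['cx']],[0,c['fy'],c['cy']],[0,0,1]])
    return K,np.array(c['rvec']),np.array(c['tvec'])
def proj(n,P):
    K,r,t=cal(n); return cv2.projectPoints(np.atleast_2d(np.array(P,float)),r,t,K,None)[0][:,0]
def back(n,uv,z):
    K,r,t=cal(n); M=cv2.Rodrigues(r)[0]; o=-M.T@t
    uv=np.atleast_2d(uv); d=(M.T@np.linalg.inv(K)@np.c_[uv,np.ones(len(uv))].T).T
    return o+d*((z-o[2])/d[:,2])[:,None]
def tri(a,b):
    Ps=[]
    for n in("top","side"):
        K,r,t=cal(n); Ps.append(K@np.c_[cv2.Rodrigues(r)[0],t])
    X=cv2.triangulatePoints(Ps[0],Ps[1],np.array(a,float).reshape(2,1),np.array(b,float).reshape(2,1))[:,0]; return X[:3]/X[3]
def red(im): 
    i=im.astype(int); return ((i[...,0]>120)&(i[...,1]<50)&(i[...,2]<50)).astype(np.uint8)
E
python3 - <<'E'
from h import *
T=cv2.imread("pics/top0.png");S=cv2.imread("pics/side0.png")
for n,im in(("top",T),("side",S)):
    m=red(im[:,:,::-1]); k,l,st,c=cv2.connectedComponentsWithStats(m)
    i=1+np.argmax(st[1:,4]); print(n,st[i],c[i]); pts=np.argwhere(l==i)[:,::-1].astype(np.float32)
    print(cv2.minAreaRect(pts), np.round(back(n,cv2.boxPoints(cv2.minAreaRect(pts)),0.106),4).tolist(), back(n,c[i],0.106))
    for lab,f in(("blue",lambda i:(i[...,0]>110)&(i[...,2]<60)&(i[...,1]<110)),):
        mb=f(im.astype(int)).astype(np.uint8);k,l,st,c=cv2.connectedComponentsWithStats(mb);i=1+np.argmax(st[1:,4]);print(lab,c[i],back(n,c[i],.096),st[i],cv2.minAreaRect(np.argwhere(l==i)[:,::-1].astype(np.float32)))
a=cv2.resize(T[185:310,170:370],None,fx=4,fy=4,interpolation=cv2.INTER_CUBIC)
cv2.imwrite("pics/tz.png",a)
b=cv2.resize(S[170:300,170:370],None,fx=4,fy=4,interpolation=cv2.INTER_CUBIC)
cv2.imwrite("pics/sz.png",b)
E
```

```text
top [232 249  10  45 369] [236.88346883 271.79403794]
((236.5, 271.0), (44.0, 9.0), 90.0) [[0.5122, 0.2271, 0.106], [0.5119, 0.2058, 0.106], [0.4079, 0.2044, 0.106], [0.4082, 0.2253, 0.106]] [[0.45779015 0.21472564 0.106     ]]
blue [199.48186528 275.12953368] [[0.4521665  0.30426578 0.096     ]] [195 258  10  35 193] ((199.48684692382812, 274.8861389160156), (34.11977767944336, 6.648198127746582), 83.41805267333984)
side [233 199   6   4   6] [235.5 200.5]
((235.50003051757812, 200.5000457763672), (0.44721341133117676, 5.813776969909668), 63.43495178222656) [[0.4801, 0.2055, 0.106], [0.4945, 0.2054, 0.106], [0.494, 0.204, 0.106], [0.4796, 0.2041, 0.106]] [[0.48700282 0.20474728 0.106     ]]
blue [199.68571429 191.25714286] [[0.44877154 0.29647296 0.096     ]] [186 183  28  17  35] ((199.85809326171875, 191.13946533203125), (3.315523147583008, 30.8867130279541), 60.75117111206055)
```

View pics/tz.png

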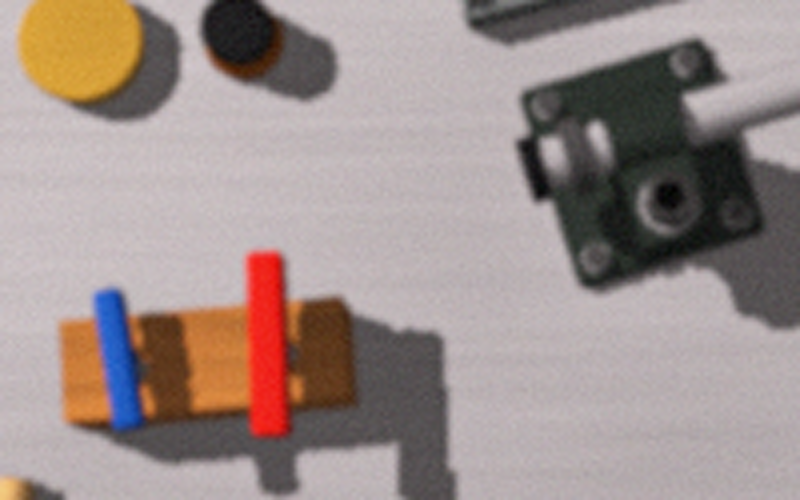

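View pics/sz.png

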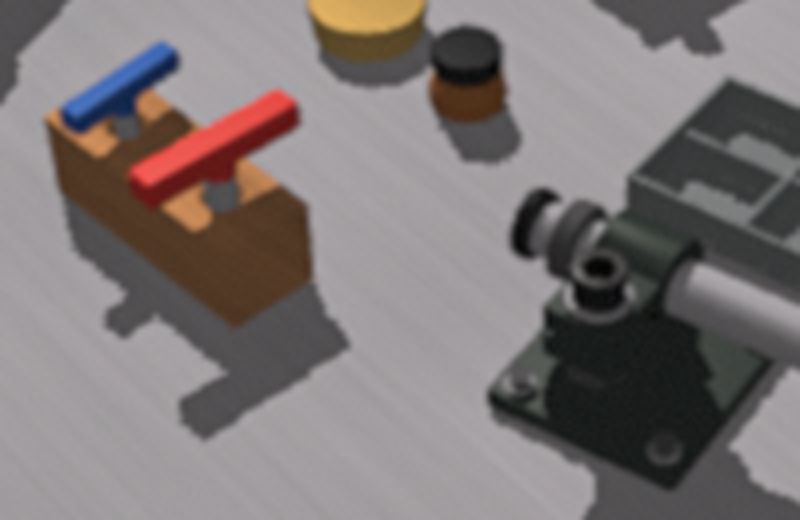

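Zooms: socket mouth is at top px about (337,234) and side px about (320,237). The red bar runs nearly along world x. I'll refine this with centroids.

Run:
```python
from h import *
T=cv2.imread("pics/top0.png");S=cv2.imread("pics/side0.png")
c={}
for n,im,z in(("top",T,.106),("side",S,.106)):
    i=im.astype(int); m=((i[...,2]>90)&(i[...,1]<85)&(i[...,0]<85)&(i[...,2]-i[...,1]>80)).astype(np.uint8)
    m[:, :150]=0; k,l,st,ce=cv2.connectedComponentsWithStats(m)
    j=1+np.argmax(st[1:,4]); pts=np.argwhere(l==j)[:,::-1]; W=back(n,pts,z)[:,:2]
    e,v=np.linalg.eigh(np.cov(W.T)); c[n]=ce[j]; d=v[:,1]
    s=(W-W.mean(0))@d
    print(n,st[j],ce[j],W.mean(0),"yaw",np.degrees(np.arctan(d[1]/d[0])),"len",np.ptp(s), "mid",W.mean(0)+d*(s.max()+s.min())/2)
print("bar tri",tri(c["top"],c["side"]))
h={}
for n,im,u in(("top",T,(337,234)),("side",S,(320,236.7))):
    g=cv2.cvtColor(im,cv2.COLOR_BGR2GRAY).astype(int)
    x,y=int(round(u[0])),int(round(u[1]))
    print(g[y-9:y+10,x-10:x+11])
    w=np.zeros(g.shape);w[y-4:y+5,x-5:x+6]=np.clip(60-g[y-4:y+5,x-5:x+6],0,None)
    mm=cv2.moments(w); h[n]=(mm['m10']/mm['m00'],mm['m01']/mm['m00']); print(n,h[n],back(n,h[n],.1265))
print(tri(h["top"],h["side"]))
print(proj("top",[[.53,.0,.1265],[.53,.015,.1265]]))
```

```text
top [ 150   22   78   40 1825] [186.79342466  42.01753425] [1.04563656 0.35060508] yaw 83.58386230545479 len 0.20043823259004923 mid [1.04575271 0.35163801]
side [202 194  42  24 215] [223.48837209 204.54418605] [0.45839922 0.2107075 ] yaw 1.7734201318119764 len 0.10741435725485081 mid [0.45618192 0.21063885]
bar tri [ 1.0003782   0.55797748 -0.24538147]
[[ 31  37  32  35  38  39  43  41  47  47  52  46  47  49  54  41  33  29
   29  30  25]
 [ 34  34  34  42  41  50  45  50  45  53  47  56  52  50  47  42  37  33
   28  25  25]
 [ 41  48  51  47  47  50  49  52  54  55  49  51  51  49  49  47  38  27
   22  24  22]
 [ 46  52  52  49  53  52  58  55  54  58  56  52  52  52  49  45  47  39
   26  26  26]
 [ 50  50  51  53  56  66  61  63  56  51  46  54  53  52  58  46  49  38
   22  23  27]
 [ 49  58  54  67  73  79  69  63  50  40  40  39  41  51  53  53  50  37
   36  19  29]
 [ 50  45  68  87  93  87  67  43  23  19  18  14  29  44  60  53  48  41
   31  31  21]
 [ 49  50  73 110 116  95  61  30   6  11  13   1  16  38  50  56  51  39
   31  25  23]
 [ 51  57  89 129 125  93  57  
[... 2206 characters left out ...]
1  19  31  45  58  67  66  60  53  45  37  23  38  83 104
   91  73  70]
 [116 136 133  75  18  14  19  27  33  35  31  25  27  19  12  42  97 124
  105  79  71]
 [104 140 137  73  18  11  15  17  14  17  15  16  16  13  11  37  90 120
  109  80  69]
 [100 139 137  78  24   9  14  15  16  14  17  11  19  18  10  29  69 104
  102  79  67]
 [ 94 130 138 101  46  14  16  13  15  16  17  15  19  12  20  38  66  83
   81  71  60]
 [ 87 111 132 121  71  31  23  20  20  16  16  15  16  22  36  57  69  66
   62  61  48]]
side (319.8824249846908, 236.95162278015923) [[ 0.53947186 -0.02495004  0.1265    ]]
[ 0.54307751 -0.02145282  0.12178436]
[[328.10013088 238.92876549]
 [321.68022825 238.99934113]]
```

jog_arm --steps '[{"delta_pos": [0.265, -0.249, 0.0], "twist": [0, 0, 0.43], "jaw": 0.07}, {"delta_pos": [0.265, -0.249, 0.0], "twist": [0, 0, 0.43], "jaw": 0.07}, {"delta_pos": [0.265, -0.249, 0.0], "twist": [0, 0, 0.43], "jaw": 0.07}, {"delta_pos": [0.265, -0.249, 0.0], "twist": [0, 0, 0.43], "jaw": 0.07}, {"delta_pos": [0.265, -0.249, 0.0], "twist": [0, 0, 0.43], "jaw": 0.07}, {"delta_pos": [0.265, -0.249, 0.0], "twist": [0, 0, 0.43], "jaw": 0.07}, {"delta_pos": [0.265, -0.249, 0.0], "twist": [0, 0, 0.43], "jaw": 0.07}, {"delta_pos": [0.265, -0.249, 0.0], "twist": [0, 0, 0.43], "jaw": 0.07}, {"delta_pos": [0.265, -0.249, -0.08], "twist": [0, 0, 0.43], "jaw": 0.07}, {"delta_pos": [0.265, -0.249, -0.08], "twist": [0, 0, 0.43], "jaw": 0.07}]'

```text
time: 0.93
eef_pos: [0.456, 0.2146, 0.1594]
tcp_rot: [0.002, -0.017, 1.0, 0.001]
force: [0.5, 1.3, -0.6]
gripper_width: 0.07
gripper_force: 0.0
```

jog_arm --steps '[{"delta_pos": [0, 0, 0], "twist": [0, 0, 0], "jaw": 0.07}, {"delta_pos": [0, 0, 0], "twist": [0, 0, 0], "jaw": 0.07}]'

```text
time: 1.1
eef_pos: [0.4527, 0.2145, 0.1575]
tcp_rot: [-0.002, -0.017, 1.0, -0.001]
force: [-0.3, -0.4, 0.2]
gripper_width: 0.0698
gripper_force: 0.0
```

Run:
```python
from h import *
o=env.observe();print(o['eef_pos'],R.from_quat(o['tcp_rot'],scalar_first=True).as_matrix().round(4),o['qpos'].round(3),o['force'])
S=eyes.camera("side")[:,:,::-1]
cv2.imwrite("pics/a.png",cv2.resize(S[120:270,140:340],None,fx=4,fy=4,interpolation=cv2.INTER_CUBIC))
p=proj("side",o['eef_pos']);print(p,(p-[140,120])*4)
```

```text
[0.45269137 0.21454582 0.15754967] [[-0.9994 -0.0342 -0.0036]
 [-0.0342  0.9994 -0.0017]
 [ 0.0037 -0.0015 -1.    ]] [ 0.443  0.244 -0.182  1.148  0.     0.408] [-0.3068006  -0.43116288  0.17095514]
[[218.25256516 186.8021726 ]] [[313.01026064 267.20869039]]
```

View pics/a.png

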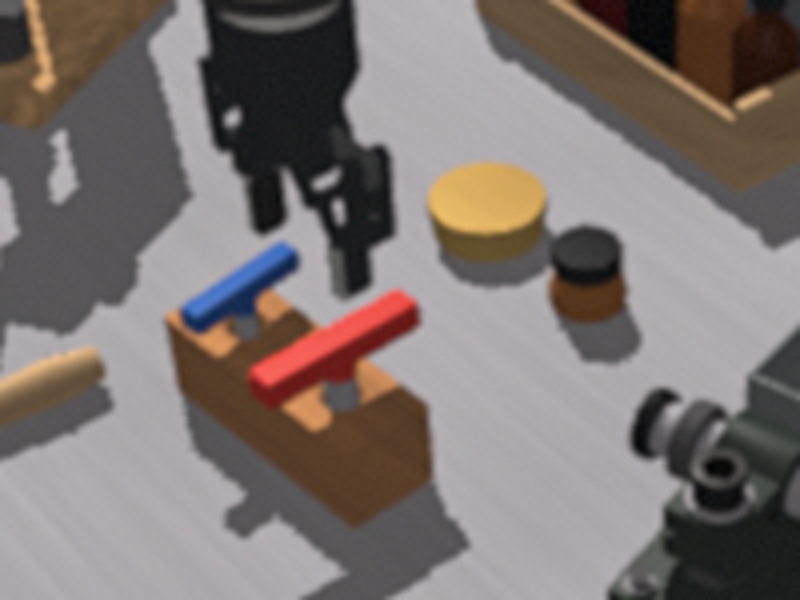

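jog_arm --steps '[{"delta_pos": [0, 0, 0], "twist": [0, 0, 0], "jaw": 0.07}, {"delta_pos": [0, 0, 0], "twist": [0, 0, 0], "jaw": 0.07}, {"delta_pos": [0, 0, 0], "twist": [0, 0, 0], "jaw": 0.07}]'

```text
time: 1.4
eef_pos: [0.4537, 0.2168, 0.1604]
tcp_rot: [0.001, -0.019, 1.0, 0.0]
force: [-0.5, 0.3, 0.7]
gripper_width: 0.0699
gripper_force: 0.0
```

Run:
```python
from h import *
T=cv2.imread("pics/top0.png").astype(int);S=cv2.imread("pics/side0.png").astype(int)
for n,i in(("top",T),("side",S)):
    s=i[...,2]-(i[...,1]+i[...,0])/2; roi=(slice(225,315),slice(215,260)) if n=="top" else (slice(190,222),slice(198,248))
    q=np.clip(s[roi]-30,0,120); q[q<25]=0
    if n=="top":
        w=np.argwhere(q>60)
    else: w=np.argwhere(q>60)
    p=w[:,::-1]+[roi[1].start,roi[0].start]; r=cv2.minAreaRect(p.astype(np.float32))
    c=p.mean(0); W=back(n,p,.096)[:,:2]; e,v=np.linalg.eigh(np.cov(W.T));d=v[:,1]
    print(n,c,r,back(n,[r[0]],.096),back(n,c,.096),np.degrees(np.arctan(d[1]/d[0])))
    M=cv2.Rodrigues(cal(n)[1])[0];print("cam",-M.T@cal(n)[2])
o=env.observe();print(o['eef_pos'],o['tcp_rot'])
```

```text
top [231.30778302 272.36910377] ((229.91522216796875, 270.80426025390625), (45.34335708618164, 29.113630294799805), 87.1375961303711) [[0.46163103 0.23265208 0.096     ]] [[0.45786978 0.229298   0.096     ]] -3.516342570492731
cam [0.28452449 0.02446356 1.44117734]
side [221.87919463 204.59731544] ((222.50001525878906, 203.99998474121094), (7.284643650054932, 44.58201599121094), 60.945396423339844) [[0.463348   0.22398831 0.096     ]] [[0.46106355 0.2231652  0.096     ]] 1.9427061607708533
cam [-0.03924609 -0.64444904  0.9382808 ]
[0.4537118  0.21677637 0.16037597] [ 8.99055792e-04 -1.87245511e-02  9.99824184e-01  4.29989017e-04]
```

Tool is over the red key. In the zoom the fingertips are at about (268,225) and (348,290), with the bar centred at about (335,345). Now descending around the bar.

jog_arm --steps '[{"delta_pos": [0.005, -0.0015, 0.0], "twist": [0, 0, 0], "jaw": 0.07}, {"delta_pos": [0.005, -0.0015, -0.03], "twist": [0, 0, 0], "jaw": 0.07}, {"delta_pos": [0.005, -0.0015, -0.055], "twist": [0, 0, 0], "jaw": 0.07}, {"delta_pos": [0.005, -0.0015, -0.075], "twist": [0, 0, 0], "jaw": 0.06}, {"delta_pos": [0.005, -0.0015, -0.084], "twist": [0, 0, 0], "jaw": 0.05}, {"delta_pos": [0.005, -0.0015, -0.084], "twist": [0, 0, 0], "jaw": 0.04}, {"delta_pos": [0.005, -0.0015, -0.084], "twist": [0, 0, 0], "jaw": 0.034}, {"delta_pos": [0.005, -0.0015, -0.084], "twist": [0, 0, 0], "jaw": 0.034}]'

```text
time: 2.07
eef_pos: [0.4594, 0.2148, 0.0766]
tcp_rot: [0.001, -0.018, 1.0, 0.0]
force: [-0.2, -0.1, 0.2]
gripper_width: 0.0341
gripper_force: 0.0
```

Run:
```python
from h import *
o=env.observe();print(o['eef_pos'],o['force'],o['ft_torque'],o['gripper_force'])
S=eyes.camera("side")[:,:,::-1];T=eyes.camera("top")[:,:,::-1]
a=cv2.resize(S[130:255,170:290],None,fx=4,fy=4,interpolation=cv2.INTER_CUBIC)
b=cv2.resize(T[215:340,195:275],None,fx=4,fy=4,interpolation=cv2.INTER_CUBIC)
cv2.imwrite("pics/b.png",np.hstack([a,b[:500]]))
```

```text
[0.45938862 0.21477761 0.07655426] [-0.23780176 -0.10607486  0.18554293] [-0.03186532  0.00797337 -0.02857949] 0.0
```

View pics/b.png

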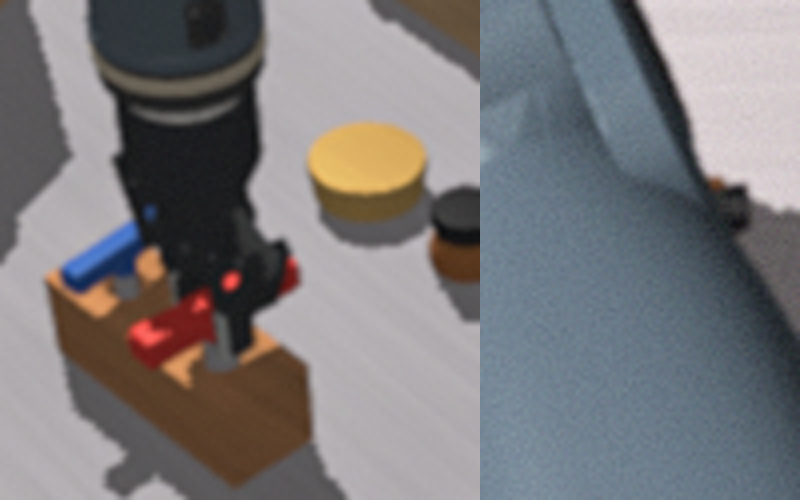

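Fingers straddle the bar without contact, with the near finger at zoom (235,320) by the bar's middle. I'll close slowly and watch the side force.

jog_arm --steps '[{"delta_pos": [0, 0, 0], "twist": [0, 0, 0], "jaw": 0.028}, {"delta_pos": [0, 0, 0], "twist": [0, 0, 0], "jaw": 0.026}, {"delta_pos": [0, 0, 0], "twist": [0, 0, 0], "jaw": 0.025}, {"delta_pos": [0, 0, 0], "twist": [0, 0, 0], "jaw": 0.025}]'

```text
time: 2.5
eef_pos: [0.4586, 0.2144, 0.0754]
tcp_rot: [0.0, -0.018, 1.0, 0.0]
force: [-0.6, 0.9, -0.9]
gripper_width: 0.0252
gripper_force: 0.0
```

jog_arm --steps '[{"delta_pos": [0, 0, 0], "twist": [0, 0, 0], "jaw": 0.023}, {"delta_pos": [0, 0, 0], "twist": [0, 0, 0], "jaw": 0.0}, {"delta_pos": [0, 0, 0], "twist": [0, 0, 0], "jaw": 0.0}, {"delta_pos": [0, 0, 0], "twist": [0, 0, 0], "jaw": 0.0}]'

```text
time: 2.83
eef_pos: [0.4587, 0.2146, 0.0754]
tcp_rot: [0.0, -0.018, 1.0, 0.0]
force: [-0.0, 2.0, 5.2]
gripper_width: 0.0213
gripper_force: 59.0
```

Run:
```python
from h import *
o=env.observe();print(o['eef_pos'],o['tcp_rot'],o['force'],o['ft_torque'],o['gripper_force'])
```

```text
[0.4586625  0.2145815  0.07538372] [ 1.55113414e-04 -1.81736278e-02  9.99834802e-01  2.51078406e-04] [-0.02373273  1.96271216  5.21343413] [0.46803358 0.24784213 0.00483743] 59.01137351989746
```

jog_arm --steps '[{"delta_pos": [0, 0, 0.01], "twist": [0, 0, 0], "jaw": 0.0}, {"delta_pos": [0, 0, 0.025], "twist": [0, 0, 0], "jaw": 0.0}, {"delta_pos": [0, 0, 0.045], "twist": [0, 0, 0], "jaw": 0.0}, {"delta_pos": [0, 0, 0.075], "twist": [0, 0, 0], "jaw": 0.0}, {"delta_pos": [0, 0, 0.11], "twist": [0, 0, 0], "jaw": 0.0}, {"delta_pos": [0, 0, 0.14], "twist": [0, 0, 0], "jaw": 0.0}, {"delta_pos": [0, 0, 0.15], "twist": [0, 0, 0], "jaw": 0.0}, {"delta_pos": [0, 0, 0.15], "twist": [0, 0, 0], "jaw": 0.0}, {"delta_pos": [0, 0, 0.15], "twist": [0, 0, 0], "jaw": 0.0}]'

```text
time: 3.58
eef_pos: [0.4585, 0.2142, 0.2248]
tcp_rot: [0.0, -0.018, 1.0, -0.0]
force: [0.1, 0.3, -2.2]
gripper_width: 0.0214
gripper_force: 59.0
```

jog_arm --steps '[{"delta_pos": [0.042, -0.119, 0], "twist": [0, 0, 0], "jaw": 0.0}, {"delta_pos": [0.082, -0.238, 0], "twist": [0, 0, 0], "jaw": 0.0}, {"delta_pos": [0.082, -0.238, 0], "twist": [0, 0, 0], "jaw": 0.0}, {"delta_pos": [0.082, -0.238, 0], "twist": [0, 0, 0], "jaw": 0.0}, {"delta_pos": [0.082, -0.238, 0], "twist": [0, 0, 0], "jaw": 0.0}, {"delta_pos": [0.082, -0.238, 0], "twist": [0, 0, 0], "jaw": 0.0}, {"delta_pos": [0.082, -0.238, 0], "twist": [0, 0, 0], "jaw": 0.0}, {"delta_pos": [0.082, -0.238, 0], "twist": [0, 0, 0], "jaw": 0.0}, {"delta_pos": [0.082, -0.238, 0], "twist": [0, 0, 0], "jaw": 0.0}, {"delta_pos": [0.082, -0.238, 0], "twist": [0, 0, 0], "jaw": 0.0}]'

```text
time: 4.42
eef_pos: [0.5398, -0.0228, 0.2242]
tcp_rot: [-0.001, -0.019, 1.0, 0.0]
force: [0.4, -0.3, -1.6]
gripper_width: 0.0212
gripper_force: 59.5
```

jog_arm --steps '[{"delta_pos": [0, 0, 0], "twist": [0, 0, 0], "jaw": 0.0}, {"delta_pos": [0, 0, 0], "twist": [0, 0, 0], "jaw": 0.0}, {"delta_pos": [0, 0, 0], "twist": [0, 0, 0], "jaw": 0.0}]'

```text
time: 4.67
eef_pos: [0.5404, -0.0229, 0.2252]
tcp_rot: [0.0, -0.019, 1.0, -0.0]
force: [-0.1, -0.4, -1.7]
gripper_width: 0.0214
gripper_force: 59.5
```

Run:
```python
from h import *
o=env.observe();print(o['eef_pos'],o['tcp_rot'],o['force'],o['ft_torque'],o['gripper_force'],o['qpos'])
S=eyes.camera("side")[:,:,::-1]
cv2.imwrite("pics/side_c.png",S)
cv2.imwrite("pics/c.png",cv2.resize(S[150:270,250:390],None,fx=5,fy=5,interpolation=cv2.INTER_CUBIC))
f=o['eef_pos']-[0,0,.0654]; p=proj("side",[f,f+[0,0,.06]]);print(p,(p-[250,150])*5)
```

```text
[ 0.54039367 -0.02288829  0.22519513] [ 2.01560058e-05 -1.87332739e-02  9.99824516e-01 -1.86154327e-05] [-0.13690813 -0.40680541 -1.72953379] [ 0.03190657 -0.01675893  0.03272645] 59.527602195739746 [-4.23092966e-02  2.99146297e-01  6.31692792e-02  1.33477680e+00
 -3.47022546e-05 -7.97780368e-02]
[[319.95283231 224.44740982]
 [320.71246179 201.96300062]] [[349.76416154 372.2370491 ]
 [353.56230894 259.81500311]]
```

View pics/c.png

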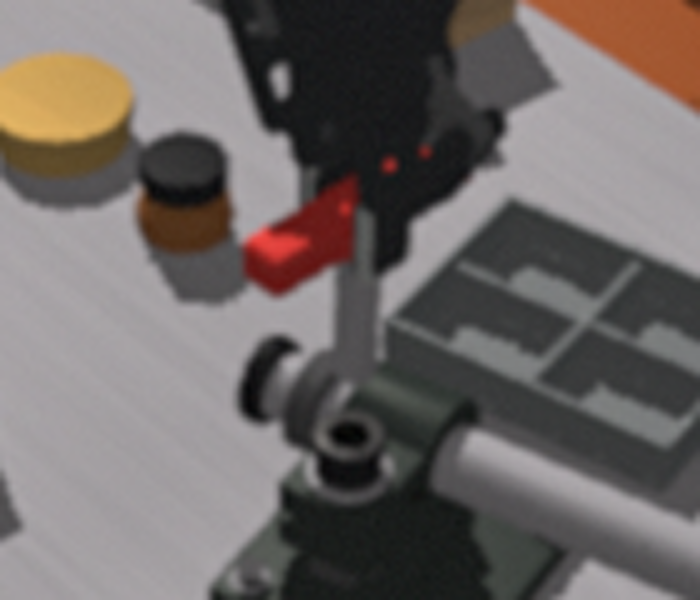

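Foot is at zoom about (357,380) and the socket at (351,433), so the key is slightly right of the socket. I'll measure this by differencing against the first picture.

Run:
```python
from h import *
A=cv2.imread("pics/side0.png").astype(int);B=cv2.imread("pics/side_c.png").astype(int)
D=np.abs(A-B).sum(2)
print("cols",list(range(313,330)))
for v in range(206,234): print(v,D[v,313:330], cv2.cvtColor(B[v:v+1].astype(np.uint8),cv2.COLOR_BGR2GRAY)[0,313:330])
```

```text
cols [313, 314, 315, 316, 317, 318, 319, 320, 321, 322, 323, 324, 325, 326, 327, 328, 329]
206 [  9   2   8  59 188 253 252 257 247 236 231 229 200  89   6  18   9] [161 165 165 142 100  78  78  78  81  84  85  84  94 131 159 166 163]
207 [ 12  15   7  56 173 251 254 249 242 242 242 246 196  74   1  12  12] [168 169 166 144 104  78  77  79  82  82  81  81  96 136 162 166 164]
208 [ 10   8   4  61 170 248 247 246 242 251 250 251 200  71   0   8  11] [166 166 165 145 106  80  79  79  80  79  79  78  96 135 160 164 166]
209 [  6   6   8  55 177 252 255 248 244 241 244 246 194  77   1   3  10] [164 166 165 144 105  80  77  80  81  81  80  80  97 136 161 163 162]
210 [  6  13   2  59 176 258 254 253 245 242 242 248 181  65   5  12   3] [163 166 163 143 105  78  79  78  80  80  79  79 102 141 163 164 150]
211 [  6   3   1  65 188 255 253 254 240 243 249 237 162  52   2   7   2] [164 163 160 140 101  77  78  80  82  81  79  81 108 145 163 153 126]
212 [  7  11   3  69 202 253 256 255 245 246 253 241 159  48   3  11   7] [164 164 162 137  94  78  77  79  81  81  78  82 109 145 151 130  95]
2
[... 2016 characters left out ...]
103  79  72  77  83  89  89  88  83  78]
228 [ 4  2  1  3  5  2  7 11  3 10  6  6  3  3  3  2  5] [ 51  47  62  80 105 130 125  89  61  59  65  72  78  82  84  84  85]
229 [4 5 1 1 7 4 1 7 4 7 2 3 5 1 2 2 3] [ 46  54  73  89 113 122  96  60  43  48  52  58  66  69  76  80  82]
230 [10  2  3  2  3  1  4  6  1  2  3  1  3  1  7  2  2] [ 48  66  83  94 108  99  66  42  39  42  43  47  51  57  65  71  73]
231 [ 3  9  4  2  7  3  2  4 12  2  2  2  2  4  1  5  2] [52 73 87 94 95 78 53 44 47 44 41 43 44 47 51 57 62]
232 [7 6 2 1 1 3 8 1 1 0 5 2 4 3 6 6 7] [60 77 82 84 82 68 62 62 60 57 52 47 44 44 44 46 52]
233 [4 5 4 4 8 2 2 6 2 3 6 3 3 3 1 3 8] [63 81 82 80 73 65 63 67 66 66 67 60 49 42 41 43 46]
```

Offset is under about 1.5 mm. Lowering to just above the mouth, then feeling for contact.

jog_arm --steps '[{"delta_pos": [0, 0, -0.012], "twist": [0, 0, 0], "jaw": 0.0}, {"delta_pos": [0, 0, -0.022], "twist": [0, 0, 0], "jaw": 0.0}, {"delta_pos": [0, 0, -0.028], "twist": [0, 0, 0], "jaw": 0.0}, {"delta_pos": [0, 0, -0.031], "twist": [0, 0, 0], "jaw": 0.0}, {"delta_pos": [0, 0, -0.031], "twist": [0, 0, 0], "jaw": 0.0}, {"delta_pos": [0, 0, -0.031], "twist": [0, 0, 0], "jaw": 0.0}]'

```text
time: 5.22
eef_pos: [0.5405, -0.0237, 0.1943]
tcp_rot: [-0.0, -0.018, 1.0, -0.0]
force: [0.8, 0.6, -1.3]
gripper_width: 0.0213
gripper_force: 59.5
```

jog_arm --steps '[{"delta_pos": [0, 0, -0.001], "twist": [0, 0, 0], "jaw": 0.0}, {"delta_pos": [0, 0, -0.0015], "twist": [0, 0, 0], "jaw": 0.0}, {"delta_pos": [0, 0, -0.0015], "twist": [0, 0, 0], "jaw": 0.0}]'

```text
time: 5.47
eef_pos: [0.5406, -0.0237, 0.1929]
tcp_rot: [0.0, -0.018, 1.0, 0.0]
force: [0.1, 0.2, -2.0]
gripper_width: 0.0215
gripper_force: 59.5
```

jog_arm --steps '[{"delta_pos": [0, 0, -0.0005], "twist": [0, 0, 0], "jaw": 0.0}, {"delta_pos": [0, 0, -0.0005], "twist": [0, 0, 0], "jaw": 0.0}]'

```text
time: 5.63
eef_pos: [0.5406, -0.0237, 0.1922]
tcp_rot: [0.0, -0.018, 1.0, -0.0]
force: [0.4, -0.4, -2.3]
gripper_width: 0.0212
gripper_force: 59.5
```

jog_arm --steps '[{"delta_pos": [0, 0, -0.0005], "twist": [0, 0, 0], "jaw": 0.0}, {"delta_pos": [0, 0, -0.0005], "twist": [0, 0, 0], "jaw": 0.0}]'

```text
time: 5.8
eef_pos: [0.5405, -0.0237, 0.1917]
tcp_rot: [-0.0, -0.018, 1.0, -0.0]
force: [0.2, -0.5, -2.2]
gripper_width: 0.0209
gripper_force: 59.5
```

```bash
cat > s.py <<'E'
from h import *
o=env.observe();print(o['time'],o['eef_pos'].round(4),"F",o['force'].round(2),"T",o['ft_torque'].round(3),o['gripper_force'].round(1),"yaw",round(np.degrees(R.from_quat(o['tcp_rot'],scalar_first=True).as_euler('ZYX')[0]),2))
E
python3 s.py
```

```text
Traceback (most recent call last):
  File "s.py", line 2, in <module>
    o=env.observe();print(o['time'],o['eef_pos'].round(4),"F",o['force'].round(2),"T",o['ft_torque'].round(3),o['gripper_force'].round(1),"yaw",round(np.degrees(R.from_quat(o['tcp_rot'],scalar_first=True).as_euler('ZYX')[0]),2))
                                                                                                              ^^^^^^^^^^^^^^^^^^^^^^^^
AttributeError: 'float' object has no attribute 'round'
```

jog_arm --steps '[{"delta_pos": [0, 0, -0.0005], "twist": [0, 0, 0], "jaw": 0.0}, {"delta_pos": [0, 0, -0.0005], "twist": [0, 0, 0], "jaw": 0.0}]'

```text
time: 5.97
eef_pos: [0.5406, -0.0237, 0.1912]
tcp_rot: [0.0, -0.018, 1.0, -0.0]
force: [-0.2, -0.0, 0.4]
gripper_width: 0.0213
gripper_force: 59.7
```

jog_arm --steps '[{"delta_pos": [0, 0, -0.0005], "twist": [0, 0, 0], "jaw": 0.0}, {"delta_pos": [0, 0, -0.0005], "twist": [0, 0, 0], "jaw": 0.0}]'

```text
time: 6.13
eef_pos: [0.5407, -0.0237, 0.1909]
tcp_rot: [0.0, -0.018, 1.0, -0.0]
force: [0.2, -0.6, 3.3]
gripper_width: 0.021
gripper_force: 60.2
```

```bash
sed -i "s/o\['gripper_force'\].round(1),//" s.py; python3 s.py
```

```text
6.1333 [ 0.5407 -0.0237  0.1909] F [ 0.23 -0.56  3.33] T [-0.025  0.125  0.004] yaw -177.92
```

jog_arm --steps '[{"delta_pos": [0, 0, 0.001], "twist": [0, 0, 0], "jaw": 0.0}, {"delta_pos": [0.0013, 0.0013, 0.001], "twist": [0, 0, 0], "jaw": 0.0}, {"delta_pos": [0.0013, 0.0013, 0.0005], "twist": [0, 0, 0], "jaw": 0.0}, {"delta_pos": [0.0013, 0.0013, 0.0], "twist": [0, 0, 0], "jaw": 0.0}, {"delta_pos": [0.0013, 0.0013, 0.0], "twist": [0, 0, 0], "jaw": 0.0}]'

```text
time: 6.55
eef_pos: [0.5421, -0.0223, 0.1912]
tcp_rot: [0.0, -0.018, 1.0, 0.0]
force: [-2.1, 0.5, 7.9]
gripper_width: 0.0214
gripper_force: 60.9
```

```bash
python3 s.py
```

```text
6.55 [ 0.5421 -0.0223  0.1912] F [-2.06  0.48  7.87] T [0.076 0.407 0.   ] yaw -177.92
```

jog_arm --steps '[{"delta_pos": [0, 0, -0.0005], "twist": [0, 0, 0], "jaw": 0.0}, {"delta_pos": [0, 0, -0.0005], "twist": [0, 0, 0], "jaw": 0.0}]'

```text
time: 6.72
eef_pos: [0.5422, -0.0223, 0.191]
tcp_rot: [0.001, -0.018, 1.0, 0.0]
force: [-2.8, 0.7, 11.8]
gripper_width: 0.021
gripper_force: 61.4
```

```bash
python3 s.py
```

```text
6.7167 [ 0.5422 -0.0223  0.191 ] F [-2.8   0.74 11.81] T [ 0.113  0.598 -0.012] yaw -177.92
```

jog_arm --steps '[{"delta_pos": [0, 0, 0.0015], "twist": [0, 0, 0], "jaw": 0.0}, {"delta_pos": [-0.0022, -0.0008, 0.0015], "twist": [0, 0, 0], "jaw": 0.0}, {"delta_pos": [-0.0022, -0.0008, 0.0008], "twist": [0, 0, 0], "jaw": 0.0}, {"delta_pos": [-0.0022, -0.0008, 0.0003], "twist": [0, 0, 0], "jaw": 0.0}, {"delta_pos": [-0.0022, -0.0008, 0.0], "twist": [0, 0, 0], "jaw": 0.0}, {"delta_pos": [-0.0022, -0.0008, 0.0], "twist": [0, 0, 0], "jaw": 0.0}]'

```text
time: 7.22
eef_pos: [0.5396, -0.0232, 0.1902]
tcp_rot: [-0.0, -0.018, 1.0, -0.0]
force: [-2.2, 0.4, 3.1]
gripper_width: 0.0214
gripper_force: 60.3
```

```bash
python3 s.py
```

```text
7.2167 [ 0.5396 -0.0232  0.1902] F [-2.17  0.41  3.15] T [-0.044  0.38  -0.011] yaw -177.93
```

jog_arm --steps '[{"delta_pos": [0, 0, -0.0004], "twist": [0, 0, 0], "jaw": 0.0}, {"delta_pos": [0, 0, -0.0004], "twist": [0, 0, 0], "jaw": 0.0}]'

```text
time: 7.38
eef_pos: [0.5397, -0.0232, 0.19]
tcp_rot: [0.0, -0.018, 1.0, -0.0]
force: [-2.1, -0.9, 7.2]
gripper_width: 0.0212
gripper_force: 60.7
```

```bash
python3 s.py
```

```text
7.3833 [ 0.5397 -0.0232  0.19  ] F [-2.08 -0.9   7.16] T [-0.057  0.563  0.012] yaw -177.93
```

jog_arm --steps '[{"delta_pos": [0, 0, 0.0007], "twist": [0, 0, 0], "jaw": 0.0}, {"delta_pos": [-0.0008, -0.0002, 0.0007], "twist": [0, 0, 0], "jaw": 0.0}, {"delta_pos": [-0.0008, -0.0002, 0.0], "twist": [0, 0, 0], "jaw": 0.0}, {"delta_pos": [-0.0008, -0.0002, 0.0], "twist": [0, 0, 0], "jaw": 0.0}]'

```text
time: 7.72
eef_pos: [0.539, -0.0233, 0.1899]
tcp_rot: [0.0, -0.018, 1.0, 0.0]
force: [-0.5, 1.4, 3.3]
gripper_width: 0.0213
gripper_force: 60.3
```

```bash
python3 s.py
```

```text
7.7167 [ 0.539  -0.0233  0.1899] F [-0.5   1.38  3.34] T [0.096 0.063 0.006] yaw -177.92
```

jog_arm --steps '[{"delta_pos": [0, 0, -0.0004], "twist": [0, 0, 0], "jaw": 0.0}, {"delta_pos": [0, 0, -0.0004], "twist": [0, 0, 0], "jaw": 0.0}]'

```text
time: 7.88
eef_pos: [0.539, -0.0233, 0.1896]
tcp_rot: [0.0, -0.018, 1.0, -0.0]
force: [0.1, -0.8, 5.0]
gripper_width: 0.021
gripper_force: 60.5
```

```bash
python3 s.py
```

```text
7.8833 [ 0.539  -0.0233  0.1896] F [ 0.09 -0.76  4.97] T [0.018 0.046 0.022] yaw -177.92
```

Centred now, with side force near zero; only the hex angle is wrong. I'll lift, turn 8° and retry, several times.

jog_arm --steps '[{"delta_pos": [0, 0, 0.002], "twist": [0, 0, 0], "jaw": 0.0}, {"delta_pos": [0, 0, 0.002], "twist": [0, 0, -0.07], "jaw": 0.0}, {"delta_pos": [0, 0, 0.002], "twist": [0, 0, -0.14], "jaw": 0.0}, {"delta_pos": [0, 0, 0.001], "twist": [0, 0, -0.14], "jaw": 0.0}, {"delta_pos": [0, 0, 0.0], "twist": [0, 0, -0.14], "jaw": 0.0}, {"delta_pos": [0, 0, 0.0], "twist": [0, 0, -0.14], "jaw": 0.0}]'

```text
time: 8.38
eef_pos: [0.5389, -0.0233, 0.1896]
tcp_rot: [0.0, 0.05, 0.999, 0.0]
force: [-0.3, 1.3, 3.6]
gripper_width: 0.0211
gripper_force: 60.4
```

```bash
python3 s.py
```

```text
8.3833 [ 0.5389 -0.0233  0.1896] F [-0.31  1.34  3.63] T [0.256 0.265 0.03 ] yaw 174.22
```

jog_arm --steps '[{"delta_pos": [0, 0, 0.002], "twist": [0, 0, 0], "jaw": 0.0}, {"delta_pos": [0, 0, 0.002], "twist": [0, 0, -0.07], "jaw": 0.0}, {"delta_pos": [0, 0, 0.002], "twist": [0, 0, -0.14], "jaw": 0.0}, {"delta_pos": [0, 0, 0.001], "twist": [0, 0, -0.14], "jaw": 0.0}, {"delta_pos": [0, 0, 0.0], "twist": [0, 0, -0.14], "jaw": 0.0}, {"delta_pos": [0, 0, 0.0], "twist": [0, 0, -0.14], "jaw": 0.0}]'

```text
time: 8.88
eef_pos: [0.5391, -0.0233, 0.1899]
tcp_rot: [0.001, 0.12, 0.993, 0.0]
force: [-2.1, 0.0, 7.1]
gripper_width: 0.021
gripper_force: 61.0
```

```bash
python3 s.py
```

```text
8.8833 [ 0.5391 -0.0233  0.1899] F [-2.08  0.03  7.09] T [0.198 0.497 0.04 ] yaw 166.27
```

jog_arm --steps '[{"delta_pos": [0, 0, 0.002], "twist": [0, 0, 0], "jaw": 0.0}, {"delta_pos": [0, 0, 0.002], "twist": [0, 0, -0.07], "jaw": 0.0}, {"delta_pos": [0, 0, 0.002], "twist": [0, 0, -0.14], "jaw": 0.0}, {"delta_pos": [0, 0, 0.001], "twist": [0, 0, -0.14], "jaw": 0.0}, {"delta_pos": [0, 0, 0.0], "twist": [0, 0, -0.14], "jaw": 0.0}, {"delta_pos": [0, 0, 0.0], "twist": [0, 0, -0.14], "jaw": 0.0}]'

```text
time: 9.38
eef_pos: [0.5392, -0.0232, 0.19]
tcp_rot: [0.001, 0.188, 0.982, 0.0]
force: [-3.1, 1.0, 10.3]
gripper_width: 0.0208
gripper_force: 61.3
```

```bash
python3 s.py
```

```text
9.3833 [ 0.5392 -0.0232  0.19  ] F [-3.06  0.99 10.34] T [ 0.408  0.552 -0.018] yaw 158.3
```

Contact gets shallower going clockwise and the torque hints the match is counter-clockwise. Trying about 8–10° counter-clockwise of the start.

jog_arm --steps '[{"delta_pos": [0, 0, 0.003], "twist": [0, 0, 0], "jaw": 0.0}, {"delta_pos": [0, 0, 0.003], "twist": [0, 0, 0.11], "jaw": 0.0}, {"delta_pos": [0, 0, 0.003], "twist": [0, 0, 0.22], "jaw": 0.0}, {"delta_pos": [0, 0, 0.003], "twist": [0, 0, 0.33], "jaw": 0.0}, {"delta_pos": [0, 0, 0.003], "twist": [0, 0, 0.44], "jaw": 0.0}, {"delta_pos": [0, 0, 0.003], "twist": [0, 0, 0.55], "jaw": 0.0}, {"delta_pos": [0, 0, 0.001], "twist": [0, 0, 0.55], "jaw": 0.0}, {"delta_pos": [0, 0, 0.0], "twist": [0, 0, 0.55], "jaw": 0.0}, {"delta_pos": [0, 0, 0.0], "twist": [0, 0, 0.55], "jaw": 0.0}]'

```text
time: 10.13
eef_pos: [0.539, -0.0234, 0.1896]
tcp_rot: [0.0, -0.082, 0.997, -0.0]
force: [0.0, -0.1, 4.7]
gripper_width: 0.0211
gripper_force: 60.6
```

```bash
python3 s.py
```

```text
10.1333 [ 0.539  -0.0234  0.1896] F [ 0.04 -0.06  4.71] T [ 0.024  0.17  -0.021] yaw -170.61
```

jog_arm --steps '[{"delta_pos": [0, 0, 0.002], "twist": [0, 0, 0], "jaw": 0.0}, {"delta_pos": [0, 0, 0.002], "twist": [0, 0, 0.07], "jaw": 0.0}, {"delta_pos": [0, 0, 0.002], "twist": [0, 0, 0.14], "jaw": 0.0}, {"delta_pos": [0, 0, 0.001], "twist": [0, 0, 0.14], "jaw": 0.0}, {"delta_pos": [0, 0, 0.0], "twist": [0, 0, 0.14], "jaw": 0.0}, {"delta_pos": [0, 0, 0.0], "twist": [0, 0, 0.14], "jaw": 0.0}]'

```text
time: 10.63
eef_pos: [0.5392, -0.0235, 0.1899]
tcp_rot: [0.001, -0.151, 0.989, -0.0]
force: [-0.8, -0.2, 9.1]
gripper_width: 0.021
gripper_force: 61.0
```

```bash
python3 s.py
```

```text
10.6333 [ 0.5392 -0.0235  0.1899] F [-0.78 -0.23  9.11] T [-0.092  0.372  0.   ] yaw -162.68
```

Net force is lowest and the aligning torque changes sign near yaw −174°. I'll go there and check the centring.

jog_arm --steps '[{"delta_pos": [0, 0, 0.002], "twist": [0, 0, 0], "jaw": 0.0}, {"delta_pos": [0, 0, 0.002], "twist": [0, 0, -0.1], "jaw": 0.0}, {"delta_pos": [0, 0, 0.002], "twist": [0, 0, -0.197], "jaw": 0.0}, {"delta_pos": [0, 0, 0.001], "twist": [0, 0, -0.197], "jaw": 0.0}, {"delta_pos": [0, 0, 0.0], "twist": [0, 0, -0.197], "jaw": 0.0}, {"delta_pos": [0, 0, 0.0], "twist": [0, 0, -0.197], "jaw": 0.0}]'

```text
time: 11.13
eef_pos: [0.539, -0.0233, 0.1896]
tcp_rot: [0.0, -0.056, 0.998, 0.0]
force: [-1.2, 0.4, 4.4]
gripper_width: 0.021
gripper_force: 60.5
```

```bash
python3 s.py
```

```text
11.1333 [ 0.539  -0.0233  0.1896] F [-1.24  0.42  4.4 ] T [0.102 0.214 0.043] yaw -173.61
```

jog_arm --steps '[{"delta_pos": [0, 0, -0.0004], "twist": [0, 0, 0], "jaw": 0.0}, {"delta_pos": [0, 0, -0.0004], "twist": [0, 0, 0], "jaw": 0.0}]'

```text
time: 11.3
eef_pos: [0.539, -0.0233, 0.1893]
tcp_rot: [0.0, -0.056, 0.998, 0.0]
force: [-0.4, 1.2, 4.9]
gripper_width: 0.0211
gripper_force: 60.6
```

```bash
python3 s.py
```

```text
11.3 [ 0.539  -0.0233  0.1893] F [-0.4   1.23  4.9 ] T [0.217 0.222 0.023] yaw -173.61
```

jog_arm --steps '[{"delta_pos": [-0.0004, 0.0004, 0], "twist": [0, 0, 0], "jaw": 0.0}, {"delta_pos": [-0.0004, 0.0004, 0], "twist": [0, 0, 0], "jaw": 0.0}]'

```text
time: 11.47
eef_pos: [0.5388, -0.0231, 0.1894]
tcp_rot: [0.001, -0.056, 0.998, -0.0]
force: [0.2, -0.7, 4.4]
gripper_width: 0.0211
gripper_force: 60.5
```

```bash
python3 s.py
```

```text
11.4667 [ 0.5388 -0.0231  0.1894] F [ 0.18 -0.7   4.41] T [-0.144 -0.101 -0.019] yaw -173.63
```

jog_arm --steps '[{"delta_pos": [0, 0, -0.0004], "twist": [0, 0, 0], "jaw": 0.0}, {"delta_pos": [0, 0, -0.0004], "twist": [0, 0, 0], "jaw": 0.0}]'

```text
time: 11.63
eef_pos: [0.5387, -0.0231, 0.1888]
tcp_rot: [0.0, -0.055, 0.998, -0.0]
force: [1.6, -1.8, 2.7]
gripper_width: 0.0211
gripper_force: 60.2
```

```bash
python3 s.py
```

```text
11.6333 [ 0.5387 -0.0231  0.1888] F [ 1.61 -1.76  2.66] T [-0.374 -0.382 -0.038] yaw -173.66
```

jog_arm --steps '[{"delta_pos": [0.0002, -0.0002, 0], "twist": [0, 0, 0], "jaw": 0.0}, {"delta_pos": [0.0002, -0.0002, -0.0004], "twist": [0, 0, 0], "jaw": 0.0}, {"delta_pos": [0.0002, -0.0002, -0.0004], "twist": [0, 0, 0], "jaw": 0.0}]'

```text
time: 11.88
eef_pos: [0.5389, -0.0232, 0.1885]
tcp_rot: [0.0, -0.055, 0.998, -0.0]
force: [0.9, -0.1, 6.9]
gripper_width: 0.0213
gripper_force: 60.9
```

```bash
python3 s.py
```

```text
11.8833 [ 0.5389 -0.0232  0.1885] F [ 0.87 -0.07  6.95] T [-0.247 -0.144  0.029] yaw -173.71
```

jog_arm --steps '[{"delta_pos": [0, 0, -0.0004], "twist": [0, 0, 0], "jaw": 0.0}, {"delta_pos": [0, 0, -0.0004], "twist": [0, 0, 0], "jaw": 0.0}]'

```text
time: 12.05
eef_pos: [0.539, -0.0232, 0.1883]
tcp_rot: [0.001, -0.055, 0.998, -0.0]
force: [-0.7, -0.6, 9.2]
gripper_width: 0.0214
gripper_force: 61.3
```

```bash
python3 s.py
```

```text
12.05 [ 0.539  -0.0232  0.1883] F [-0.7  -0.63  9.17] T [-0.235  0.038 -0.035] yaw -173.71
```

Foot is now about 3.5 mm deep, past the bevel, so the angle matches. What's left is side friction, so I'll ease toward −y and keep going down gently.

jog_arm --steps '[{"delta_pos": [0, -0.0003, 0], "twist": [0, 0, 0], "jaw": 0.0}, {"delta_pos": [0, -0.0003, 0], "twist": [0, 0, 0], "jaw": 0.0}]'

```text
time: 12.22
eef_pos: [0.539, -0.0234, 0.1883]
tcp_rot: [0.001, -0.055, 0.998, 0.0]
force: [-0.7, -0.2, 10.6]
gripper_width: 0.0215
gripper_force: 61.2
```

```bash
python3 s.py
```

```text
12.2167 [ 0.539  -0.0234  0.1883] F [-0.68 -0.23 10.58] T [ 0.027  0.003 -0.038] yaw -173.71
```

jog_arm --steps '[{"delta_pos": [0, 0, 0], "twist": [0, 0, 0.04], "jaw": 0.0}, {"delta_pos": [0, 0, 0], "twist": [0, 0, 0.04], "jaw": 0.0}]'

```text
time: 12.38
eef_pos: [0.539, -0.0234, 0.1883]
tcp_rot: [0.001, -0.076, 0.997, -0.0]
force: [-0.3, -0.8, 9.7]
gripper_width: 0.0212
gripper_force: 61.1
```

```bash
python3 s.py
```

```text
12.3833 [ 0.539  -0.0234  0.1883] F [-0.3  -0.85  9.66] T [-0.12  -0.041 -0.102] yaw -171.28
```

jog_arm --steps '[{"delta_pos": [0, 0, 0], "twist": [0, 0, -0.08], "jaw": 0.0}, {"delta_pos": [0, 0, 0], "twist": [0, 0, -0.08], "jaw": 0.0}]'

```text
time: 12.55
eef_pos: [0.5389, -0.0233, 0.1882]
tcp_rot: [0.0, -0.033, 0.999, 0.0]
force: [-0.6, 1.2, 7.5]
gripper_width: 0.0213
gripper_force: 61.0
```

```bash
python3 s.py
```

```text
12.55 [ 0.5389 -0.0233  0.1882] F [-0.63  1.15  7.53] T [ 0.131 -0.072  0.054] yaw -176.26
```

jog_arm --steps '[{"delta_pos": [0, 0, 0.0015], "twist": [0, 0, 0], "jaw": 0.0}, {"delta_pos": [0, 0, 0.0015], "twist": [0, 0, -0.045], "jaw": 0.0}, {"delta_pos": [0, 0, 0.0008], "twist": [0, 0, -0.045], "jaw": 0.0}, {"delta_pos": [0, 0, 0.0], "twist": [0, 0, -0.045], "jaw": 0.0}, {"delta_pos": [0, 0, 0.0], "twist": [0, 0, -0.045], "jaw": 0.0}]'

```text
time: 12.97
eef_pos: [0.5389, -0.0232, 0.1882]
tcp_rot: [0.0, -0.013, 1.0, 0.0]
force: [0.4, 0.2, 7.7]
gripper_width: 0.0215
gripper_force: 62.2
```

```bash
python3 s.py
```

```text
12.9667 [ 0.5389 -0.0232  0.1882] F [0.4  0.21 7.74] T [ 0.482 -0.05  -0.021] yaw -178.5
```

jog_arm --steps '[{"delta_pos": [0, 0, -0.0004], "twist": [0, 0, 0], "jaw": 0.0}, {"delta_pos": [0, 0, -0.0004], "twist": [0, 0, 0], "jaw": 0.0}]'

```text
time: 13.13
eef_pos: [0.539, -0.0233, 0.1881]
tcp_rot: [0.001, -0.013, 1.0, 0.0]
force: [-0.8, 1.2, 10.6]
gripper_width: 0.0213
gripper_force: 62.7
```

```bash
python3 s.py
```

```text
13.1333 [ 0.539  -0.0233  0.1881] F [-0.78  1.16 10.58] T [ 0.424  0.14  -0.055] yaw -178.5
```

```bash
python3 - <<'E'
from h import *
S=eyes.camera("side")[:,:,::-1]
cv2.imwrite("pics/side_d.png",S)
cv2.imwrite("pics/d.png",cv2.resize(S[180:260,280:370],None,fx=7,fy=7,interpolation=cv2.INTER_CUBIC))
E
python3 s.py
```

```text
13.1833 [ 0.539  -0.0233  0.1881] F [-1.05  1.51 10.61] T [0.462 0.07  0.038] yaw -178.5
```

View pics/d.png

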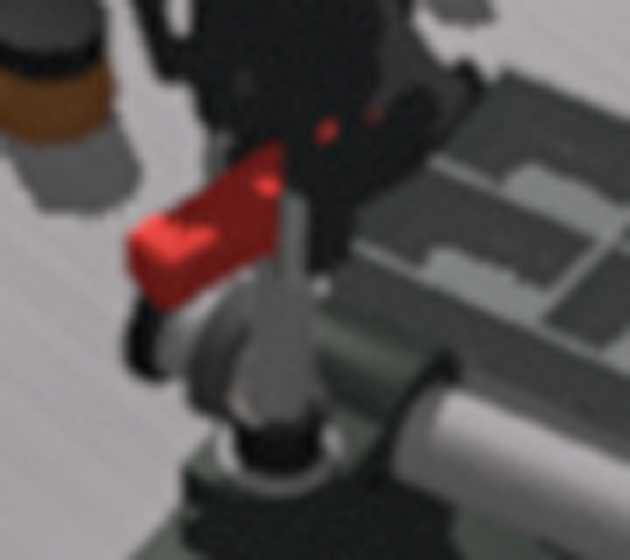

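The shank stands upright on the head at zoom (278,420), with the bar end at (150,260). I'll check whether the key has crept up in the grip by comparing how far the bar end moved against the tool's motion.

Run:
```python
from h import *
A=cv2.imread("pics/side_c.png").astype(np.float32);B=cv2.imread("pics/side_d.png").astype(np.float32)
ta=np.array([.5404,-.0229,.2252]);tb=np.array([.539,-.0233,.1881])
end=np.array([-.05,0,.02]) # -x end of bar rel. TCP
p=proj("side",[ta+end,tb+end]);print(p,p[1]-p[0])
f=lambda im:im[...,2]-(im[...,1]+im[...,0])/2
fa,fb=f(A),f(B)
for (x0,x1,y0,y1) in((296,314,188,212),(296,318,186,212)):
    t=fa[y0:y1,x0:x1]; r=cv2.matchTemplate(fb[y0-5:y1+35,x0-12:x1+12],t,cv2.TM_CCOEFF_NORMED)
    _,v,_,l=cv2.minMaxLoc(r); x,y=l
    sub=lambda a,b,c:(a-c)/(2*(a-2*b+c))
    print(v,x-12+sub(*r[y,x-1:x+2]),y-5+sub(*r[y-1:y+2,x]))
print(proj("side",[tb+end+[0,0,.001]])-p[1])
# gripper/fingers: match dark region too
t=A[165:200,325:350].mean(2);r=cv2.matchTemplate(B[160:235,313:362].mean(2),t,cv2.TM_CCOEFF_NORMED);_,v,_,(x,y)=cv2.minMaxLoc(r)
print("grip",v,x-12,y-5,proj("side",[tb+[0,0,.04]])-proj("side",[ta+[0,0,.04]]))
```

```text
[[301.37563384 202.72421002]
 [300.92334566 217.75470625]] [-0.45228818 15.03049623]
0.9900100827217102 -0.66681325 15.158052
0.9907399415969849 -0.709765 15.155708
[[ 0.00066753 -0.38486047]]
grip 0.511749804019928 -2 19 [[-0.90237344 15.33031588]]
```

No slip in the grip, so the foot really is in the mouth. I'll unload axially and probe sideways to find the true centre.

jog_arm --steps '[{"delta_pos": [0, 0, 0.0012], "twist": [0, 0, 0], "jaw": 0.0}, {"delta_pos": [0, 0, 0.0012], "twist": [0, 0, 0], "jaw": 0.0}]'

```text
time: 13.35
eef_pos: [0.5386, -0.0233, 0.1884]
tcp_rot: [-0.0, -0.013, 1.0, 0.0]
force: [2.1, 1.3, -0.8]
gripper_width: 0.0213
gripper_force: 60.9
```

```bash
python3 s.py
```

```text
13.35 [ 0.5386 -0.0233  0.1884] F [ 2.07  1.29 -0.8 ] T [ 0.525 -0.58  -0.   ] yaw -178.53
```

jog_arm --steps '[{"delta_pos": [0.001, 0, 0.0], "twist": [0, 0, 0], "jaw": 0.0}, {"delta_pos": [0.001, 0, 0.0], "twist": [0, 0, 0], "jaw": 0.0}]'

```text
time: 13.52
eef_pos: [0.5393, -0.0233, 0.1884]
tcp_rot: [-0.0, -0.012, 1.0, 0.0]
force: [-0.8, 1.5, 1.9]
gripper_width: 0.0209
gripper_force: 61.2
```

```bash
python3 s.py
```

```text
13.5167 [ 0.5393 -0.0233  0.1884] F [-0.83  1.54  1.87] T [ 0.564  0.374 -0.008] yaw -178.58
```

jog_arm --steps '[{"delta_pos": [-0.002, 0, 0.0], "twist": [0, 0, 0], "jaw": 0.0}, {"delta_pos": [-0.002, 0, 0.0], "twist": [0, 0, 0], "jaw": 0.0}]'

```text
time: 13.68
eef_pos: [0.5379, -0.0234, 0.1885]
tcp_rot: [0.0, -0.012, 1.0, 0.0]
force: [5.2, 2.7, -5.3]
gripper_width: 0.0212
gripper_force: 60.4
```

```bash
python3 s.py
```

```text
13.6833 [ 0.5379 -0.0234  0.1885] F [ 5.2   2.72 -5.29] T [ 0.7   -1.382 -0.003] yaw -178.6
```

jog_arm --steps '[{"delta_pos": [0.001, 0.001, 0.0], "twist": [0, 0, 0], "jaw": 0.0}, {"delta_pos": [0.001, 0.001, 0.0], "twist": [0, 0, 0], "jaw": 0.0}]'

```text
time: 13.85
eef_pos: [0.5386, -0.0228, 0.1885]
tcp_rot: [-0.0, -0.012, 1.0, -0.0]
force: [1.6, -1.0, -2.5]
gripper_width: 0.021
gripper_force: 60.6
```

```bash
python3 s.py
```

```text
13.85 [ 0.5386 -0.0228  0.1885] F [ 1.64 -0.98 -2.51] T [-0.452 -0.505  0.01 ] yaw -178.62
```

jog_arm --steps '[{"delta_pos": [0, -0.002, 0.0], "twist": [0, 0, 0], "jaw": 0.0}, {"delta_pos": [0, -0.002, 0.0], "twist": [0, 0, 0], "jaw": 0.0}]'

```text
time: 14.02
eef_pos: [0.5386, -0.0239, 0.1885]
tcp_rot: [-0.0, -0.012, 1.0, 0.001]
force: [2.7, 5.4, -3.5]
gripper_width: 0.0211
gripper_force: 60.9
```

```bash
python3 s.py
```

```text
14.0167 [ 0.5386 -0.0239  0.1885] F [ 2.67  5.42 -3.5 ] T [ 1.547e+00 -6.160e-01  1.000e-03] yaw -178.59
```

Definitely inside the socket, with the walls centred near (0.5390, −0.0230) and no side play. That suggests the yaw sits at the edge of its play, so I'll centre it and probe the yaw unloaded.

jog_arm --steps '[{"delta_pos": [0.0004, 0.001, 0.0], "twist": [0, 0, 0], "jaw": 0.0}, {"delta_pos": [0.0004, 0.001, 0.0], "twist": [0, 0, 0], "jaw": 0.0}]'

```text
time: 14.18
eef_pos: [0.5388, -0.0234, 0.1884]
tcp_rot: [-0.0, -0.012, 1.0, 0.0]
force: [0.6, 3.3, -4.0]
gripper_width: 0.0211
gripper_force: 60.7
```

```bash
python3 s.py
```

```text
14.1833 [ 0.5388 -0.0234  0.1884] F [ 0.59  3.31 -3.98] T [ 0.662 -0.288 -0.077] yaw -178.61
```

jog_arm --steps '[{"delta_pos": [0, 0, 0.0], "twist": [0, 0, 0.05], "jaw": 0.0}, {"delta_pos": [0, 0, 0.0], "twist": [0, 0, 0.05], "jaw": 0.0}]'

```text
time: 14.35
eef_pos: [0.5388, -0.0235, 0.1885]
tcp_rot: [-0.0, -0.038, 0.999, 0.0]
force: [1.3, 2.4, -3.9]
gripper_width: 0.0211
gripper_force: 60.6
```

```bash
python3 s.py
```

```text
14.35 [ 0.5388 -0.0235  0.1885] F [ 1.25  2.35 -3.89] T [ 0.561 -0.378 -0.01 ] yaw -175.61
```

jog_arm --steps '[{"delta_pos": [0, 0, 0.0], "twist": [0, 0, 0.05], "jaw": 0.0}, {"delta_pos": [0, 0, 0.0], "twist": [0, 0, 0.05], "jaw": 0.0}]'

```text
time: 14.52
eef_pos: [0.5389, -0.0236, 0.1885]
tcp_rot: [-0.0, -0.063, 0.998, -0.0]
force: [1.9, 1.7, -4.4]
gripper_width: 0.0212
gripper_force: 60.5
```

```bash
python3 s.py
```

```text
14.5167 [ 0.5389 -0.0236  0.1885] F [ 1.94  1.7  -4.37] T [ 0.311 -0.306 -0.032] yaw -172.82
```

jog_arm --steps '[{"delta_pos": [0, 0.0003, 0.0], "twist": [0, 0, 0.05], "jaw": 0.0}, {"delta_pos": [0, 0.0003, 0.0], "twist": [0, 0, 0.05], "jaw": 0.0}]'

```text
time: 14.68
eef_pos: [0.539, -0.0234, 0.1885]
tcp_rot: [-0.0, -0.087, 0.996, -0.0]
force: [1.6, -0.8, -3.5]
gripper_width: 0.0209
gripper_force: 60.3
```

```bash
python3 s.py
```

```text
14.6833 [ 0.539  -0.0234  0.1885] F [ 1.64 -0.84 -3.54] T [-0.206 -0.346 -0.074] yaw -170.01
```

jog_arm --steps '[{"delta_pos": [0, 0, -0.0012], "twist": [0, 0, 0], "jaw": 0.0}, {"delta_pos": [0, 0, -0.0012], "twist": [0, 0, 0], "jaw": 0.0}]'

```text
time: 14.85
eef_pos: [0.5393, -0.0234, 0.188]
tcp_rot: [0.001, -0.085, 0.996, -0.0]
force: [-1.1, -1.2, 4.8]
gripper_width: 0.0213
gripper_force: 61.9
```

```bash
python3 s.py
```

```text
14.85 [ 0.5393 -0.0234  0.188 ] F [-1.1  -1.19  4.82] T [-0.272  0.264 -0.07 ] yaw -170.2
```

The key is jammed at the edge of the yaw window. I'll pull it out, turn to about −177° and enter again centred at (0.539, −0.0232).

jog_arm --steps '[{"delta_pos": [0, 0, 0.001], "twist": [0, 0, 0], "jaw": 0.0}, {"delta_pos": [0, 0, 0.002], "twist": [0, 0, 0], "jaw": 0.0}, {"delta_pos": [0, 0, 0.003], "twist": [0, 0, 0], "jaw": 0.0}, {"delta_pos": [0, 0, 0.004], "twist": [0, 0, 0], "jaw": 0.0}, {"delta_pos": [0, 0, 0.005], "twist": [0, 0, 0], "jaw": 0.0}, {"delta_pos": [0, 0, 0.006], "twist": [0, 0, 0], "jaw": 0.0}, {"delta_pos": [0, 0, 0.006], "twist": [0, 0, 0], "jaw": 0.0}]'

```text
time: 15.43
eef_pos: [0.5392, -0.0231, 0.1939]
tcp_rot: [0.0, -0.087, 0.996, -0.0]
force: [0.4, -0.7, -1.2]
gripper_width: 0.0209
gripper_force: 61.3
```

```bash
python3 s.py
```

```text
15.4333 [ 0.5392 -0.0231  0.1939] F [ 0.38 -0.66 -1.2 ] T [-0.038  0.03  -0.034] yaw -170.02
```

jog_arm --steps '[{"delta_pos": [-0.0002, -0.0001, 0], "twist": [0, 0, -0.06], "jaw": 0.0}, {"delta_pos": [-0.0002, -0.0001, 0], "twist": [0, 0, -0.122], "jaw": 0.0}, {"delta_pos": [-0.0002, -0.0001, -0.0015], "twist": [0, 0, -0.122], "jaw": 0.0}, {"delta_pos": [-0.0002, -0.0001, -0.003], "twist": [0, 0, -0.122], "jaw": 0.0}, {"delta_pos": [-0.0002, -0.0001, -0.0035], "twist": [0, 0, -0.122], "jaw": 0.0}, {"delta_pos": [-0.0002, -0.0001, -0.0035], "twist": [0, 0, -0.122], "jaw": 0.0}]'

```text
time: 15.93
eef_pos: [0.5389, -0.0232, 0.19]
tcp_rot: [0.0, -0.027, 1.0, 0.0]
force: [0.0, -0.5, 1.3]
gripper_width: 0.0209
gripper_force: 61.7
```

```bash
python3 s.py
```

```text
15.9333 [ 0.5389 -0.0232  0.19  ] F [ 0.02 -0.47  1.27] T [ 0.019 -0.038 -0.012] yaw -176.93
```

jog_arm --steps '[{"delta_pos": [0, 0, -0.0005], "twist": [0, 0, 0], "jaw": 0.0}, {"delta_pos": [0, 0, -0.0005], "twist": [0, 0, 0], "jaw": 0.0}]'

```text
time: 16.1
eef_pos: [0.5389, -0.0232, 0.1894]
tcp_rot: [0.0, -0.026, 1.0, 0.0]
force: [0.5, 0.2, 0.1]
gripper_width: 0.021
gripper_force: 61.5
```

```bash
python3 s.py
```

```text
16.1 [ 0.5389 -0.0232  0.1894] F [0.49 0.18 0.1 ] T [ 0.065 -0.163 -0.014] yaw -176.97
```

jog_arm --steps '[{"delta_pos": [0, 0, -0.0004], "twist": [0, 0, 0], "jaw": 0.0}, {"delta_pos": [0, 0, -0.0004], "twist": [0, 0, 0], "jaw": 0.0}]'

```text
time: 16.27
eef_pos: [0.5389, -0.0232, 0.1891]
tcp_rot: [0.0, -0.026, 1.0, 0.0]
force: [0.1, 0.7, 2.1]
gripper_width: 0.0211
gripper_force: 61.9
```

```bash
python3 s.py
```

```text
16.2667 [ 0.5389 -0.0232  0.1891] F [0.1  0.69 2.14] T [ 0.143 -0.133 -0.019] yaw -177.0
```

Much easier entry this time, so continuing down.

jog_arm --steps '[{"delta_pos": [0.0001, 0.0001, -0.0004], "twist": [0, 0, 0], "jaw": 0.0}, {"delta_pos": [0.0001, 0.0001, -0.0004], "twist": [0, 0, 0], "jaw": 0.0}]'

```text
time: 16.43
eef_pos: [0.539, -0.0232, 0.1887]
tcp_rot: [0.0, -0.026, 1.0, -0.0]
force: [-0.0, 0.1, 4.8]
gripper_width: 0.0207
gripper_force: 62.2
```

```bash
python3 s.py
```

```text
16.4333 [ 0.539  -0.0232  0.1887] F [-0.01  0.13  4.83] T [ 0.073  0.018 -0.007] yaw -177.01
```

jog_arm --steps '[{"delta_pos": [0, 0, -0.0004], "twist": [0, 0, 0], "jaw": 0.0}, {"delta_pos": [0, 0, -0.0004], "twist": [0, 0, 0], "jaw": 0.0}]'

```text
time: 16.6
eef_pos: [0.539, -0.0232, 0.1883]
tcp_rot: [0.0, -0.026, 1.0, -0.0]
force: [-0.6, 0.8, 4.8]
gripper_width: 0.0214
gripper_force: 62.4
```

```bash
python3 s.py
```

```text
16.6 [ 0.539  -0.0232  0.1883] F [-0.65  0.78  4.76] T [ 0.118  0.019 -0.034] yaw -177.01
```

jog_arm --steps '[{"delta_pos": [0, 0, -0.0004], "twist": [0, 0, 0], "jaw": 0.0}, {"delta_pos": [0, 0, -0.0004], "twist": [0, 0, 0], "jaw": 0.0}]'

```text
time: 16.77
eef_pos: [0.5391, -0.0232, 0.188]
tcp_rot: [0.0, -0.026, 1.0, -0.0]
force: [0.4, 1.2, 5.5]
gripper_width: 0.0213
gripper_force: 62.5
```

```bash
python3 s.py
```

```text
16.7667 [ 0.5391 -0.0232  0.188 ] F [0.4  1.18 5.54] T [ 0.071  0.135 -0.064] yaw -177.01
```

jog_arm --steps '[{"delta_pos": [0, 0, 0.0005], "twist": [0, 0, -0.05], "jaw": 0.0}, {"delta_pos": [0, 0, 0.0], "twist": [0, 0, -0.05], "jaw": 0.0}, {"delta_pos": [0, 0, 0.0], "twist": [0, 0, -0.05], "jaw": 0.0}]'

```text
time: 17.02
eef_pos: [0.539, -0.0231, 0.1879]
tcp_rot: [0.0, -0.002, 1.0, 0.0]
force: [-0.3, 2.6, 5.2]
gripper_width: 0.0212
gripper_force: 62.2
```

```bash
python3 s.py
```

```text
17.0167 [ 0.539  -0.0231  0.1879] F [-0.31  2.64  5.18] T [0.28  0.072 0.034] yaw -179.81
```

jog_arm --steps '[{"delta_pos": [0, 0, -0.0005], "twist": [0, 0, 0], "jaw": 0.0}, {"delta_pos": [0, 0, -0.0005], "twist": [0, 0, 0], "jaw": 0.0}]'

```text
time: 17.18
eef_pos: [0.5391, -0.0231, 0.1875]
tcp_rot: [0.0, -0.002, 1.0, 0.0]
force: [0.1, 0.5, 6.0]
gripper_width: 0.0212
gripper_force: 62.5
```

```bash
python3 s.py
```

```text
17.1833 [ 0.5391 -0.0231  0.1875] F [0.12 0.47 5.98] T [ 0.384  0.169 -0.034] yaw -179.79
```

jog_arm --steps '[{"delta_pos": [0, 0, -0.0005], "twist": [0, 0, 0], "jaw": 0.0}, {"delta_pos": [0, 0, -0.0005], "twist": [0, 0, 0], "jaw": 0.0}]'

```text
time: 17.35
eef_pos: [0.5391, -0.0231, 0.1871]
tcp_rot: [0.0, -0.002, 1.0, 0.0]
force: [-0.6, 0.6, 7.1]
gripper_width: 0.0212
gripper_force: 62.6
```

```bash
python3 s.py
```

```text
17.35 [ 0.5391 -0.0231  0.1871] F [-0.64  0.56  7.08] T [ 0.322  0.227 -0.038] yaw -179.79
```

jog_arm --steps '[{"delta_pos": [-0.0002, 0.0003, 0.0], "twist": [0, 0, -0.03], "jaw": 0.0}, {"delta_pos": [-0.0002, 0.0003, 0.0], "twist": [0, 0, -0.03], "jaw": 0.0}]'

```text
time: 17.52
eef_pos: [0.5388, -0.0229, 0.1869]
tcp_rot: [0.0, 0.014, 1.0, -0.0]
force: [0.7, 0.1, 5.2]
gripper_width: 0.0209
gripper_force: 62.1
```

```bash
python3 s.py
```

```text
17.5167 [ 0.5388 -0.0229  0.1869] F [0.74 0.13 5.18] T [ 0.175 -0.03  -0.003] yaw 178.4
```

jog_arm --steps '[{"delta_pos": [0, 0, -0.0005], "twist": [0, 0, 0], "jaw": 0.0}, {"delta_pos": [0, 0, -0.0005], "twist": [0, 0, 0], "jaw": 0.0}]'

```text
time: 17.68
eef_pos: [0.5389, -0.0229, 0.1865]
tcp_rot: [0.0, 0.013, 1.0, -0.0]
force: [0.1, 0.7, 7.2]
gripper_width: 0.0211
gripper_force: 62.6
```

```bash
python3 s.py
```

```text
17.6833 [ 0.5389 -0.0229  0.1865] F [0.12 0.71 7.23] T [ 0.159  0.034 -0.068] yaw 178.51
```

jog_arm --steps '[{"delta_pos": [0, 0, -0.0005], "twist": [0, 0, 0], "jaw": 0.0}, {"delta_pos": [0, 0, -0.0005], "twist": [0, 0, 0], "jaw": 0.0}]'

```text
time: 17.85
eef_pos: [0.539, -0.0229, 0.1861]
tcp_rot: [0.0, 0.013, 1.0, -0.0]
force: [-1.6, 1.0, 8.4]
gripper_width: 0.0212
gripper_force: 62.7
```

```bash
python3 s.py
```

```text
17.85 [ 0.539  -0.0229  0.1861] F [-1.6   1.03  8.44] T [ 0.162  0.109 -0.025] yaw 178.51
```

jog_arm --steps '[{"delta_pos": [-0.0001, 0.0001, 0.0], "twist": [0, 0, -0.05], "jaw": 0.0}, {"delta_pos": [-0.0001, 0.0001, 0.0], "twist": [0, 0, -0.05], "jaw": 0.0}]'

```text
time: 18.02
eef_pos: [0.5387, -0.0227, 0.1858]
tcp_rot: [0.0, 0.039, 0.999, 0.0]
force: [0.0, 1.2, 4.4]
gripper_width: 0.0211
gripper_force: 61.9
```

```bash
python3 s.py
```

```text
18.0167 [ 0.5387 -0.0227  0.1858] F [0.04 1.17 4.45] T [ 0.224 -0.191 -0.025] yaw 175.5
```

jog_arm --steps '[{"delta_pos": [0, 0, -0.0006], "twist": [0, 0, 0], "jaw": 0.0}, {"delta_pos": [0, 0, -0.0006], "twist": [0, 0, 0], "jaw": 0.0}]'

```text
time: 18.18
eef_pos: [0.5387, -0.0227, 0.1851]
tcp_rot: [0.0, 0.038, 0.999, 0.0]
force: [0.7, 0.8, 4.7]
gripper_width: 0.0214
gripper_force: 62.1
```

```bash
python3 s.py
```

```text
18.1833 [ 0.5387 -0.0227  0.1851] F [0.68 0.84 4.72] T [ 0.257 -0.182 -0.024] yaw 175.66
```

jog_arm --steps '[{"delta_pos": [0, 0, -0.0006], "twist": [0, 0, 0], "jaw": 0.0}, {"delta_pos": [0, 0, -0.0006], "twist": [0, 0, 0], "jaw": 0.0}]'

```text
time: 18.35
eef_pos: [0.5388, -0.0227, 0.1846]
tcp_rot: [0.0, 0.038, 0.999, 0.0]
force: [0.5, 1.0, 4.2]
gripper_width: 0.021
gripper_force: 62.2
```

```bash
python3 s.py
```

```text
18.35 [ 0.5388 -0.0227  0.1846] F [0.51 1.02 4.24] T [ 0.236 -0.214 -0.061] yaw 175.63
```

Turning clockwise relieves the friction. Continuing the same way with small steps.

jog_arm --steps '[{"delta_pos": [0.0001, 0.0002, 0.0], "twist": [0, 0, -0.04], "jaw": 0.0}, {"delta_pos": [0.0001, 0.0002, 0.0], "twist": [0, 0, -0.04], "jaw": 0.0}]'

```text
time: 18.52
eef_pos: [0.5387, -0.0226, 0.1843]
tcp_rot: [-0.0, 0.059, 0.998, -0.0]
force: [2.4, -0.1, 0.2]
gripper_width: 0.0208
gripper_force: 61.6
```

```bash
python3 s.py
```

```text
18.5167 [ 0.5387 -0.0226  0.1843] F [ 2.41 -0.1   0.25] T [ 0.225 -0.434 -0.019] yaw 173.21
```

jog_arm --steps '[{"delta_pos": [0, 0, -0.0006], "twist": [0, 0, 0], "jaw": 0.0}, {"delta_pos": [0, 0, -0.0012], "twist": [0, 0, 0], "jaw": 0.0}, {"delta_pos": [0, 0, -0.0012], "twist": [0, 0, 0], "jaw": 0.0}]'

```text
time: 18.77
eef_pos: [0.5387, -0.0225, 0.1831]
tcp_rot: [-0.0, 0.058, 0.998, -0.0]
force: [2.0, 0.8, 0.3]
gripper_width: 0.0213
gripper_force: 61.6
```

```bash
python3 s.py
```

```text
18.7667 [ 0.5387 -0.0225  0.1831] F [1.97 0.84 0.28] T [ 0.187 -0.432  0.012] yaw 173.32
```

jog_arm --steps '[{"delta_pos": [0, 0, -0.0006], "twist": [0, 0, 0], "jaw": 0.0}, {"delta_pos": [0, 0, -0.001], "twist": [0, 0, 0], "jaw": 0.0}, {"delta_pos": [0, 0, -0.001], "twist": [0, 0, 0], "jaw": 0.0}]'

```text
time: 19.02
eef_pos: [0.5387, -0.0225, 0.1823]
tcp_rot: [-0.0, 0.059, 0.998, 0.0]
force: [1.5, 1.4, 0.6]
gripper_width: 0.0211
gripper_force: 61.6
```

```bash
python3 s.py
```

```text
19.0167 [ 0.5387 -0.0225  0.1823] F [1.54 1.41 0.62] T [ 0.234 -0.354 -0.018] yaw 173.27
```

jog_arm --steps '[{"delta_pos": [0.0003, 0.0002, 0.0], "twist": [0, 0, -0.02], "jaw": 0.0}, {"delta_pos": [0.0003, 0.0002, -0.0006], "twist": [0, 0, -0.02], "jaw": 0.0}, {"delta_pos": [0.0003, 0.0002, -0.0012], "twist": [0, 0, -0.02], "jaw": 0.0}, {"delta_pos": [0.0003, 0.0002, -0.0012], "twist": [0, 0, -0.02], "jaw": 0.0}]'

```text
time: 19.35
eef_pos: [0.5389, -0.0224, 0.1809]
tcp_rot: [-0.0, 0.069, 0.998, -0.0]
force: [1.1, 0.5, -1.7]
gripper_width: 0.0208
gripper_force: 61.3
```

```bash
python3 s.py
```

```text
19.35 [ 0.5389 -0.0224  0.1809] F [ 1.09  0.53 -1.7 ] T [ 0.035 -0.089 -0.059] yaw 172.11
```

jog_arm --steps '[{"delta_pos": [0, 0, -0.0005], "twist": [0, 0, 0], "jaw": 0.0}, {"delta_pos": [0, 0, -0.0005], "twist": [0, 0, 0], "jaw": 0.0}]'

```text
time: 19.52
eef_pos: [0.5389, -0.0224, 0.1805]
tcp_rot: [-0.0, 0.069, 0.998, -0.0]
force: [0.4, -0.3, -1.7]
gripper_width: 0.021
gripper_force: 61.3
```

```bash
python3 s.py
```

```text
19.5167 [ 0.5389 -0.0224  0.1805] F [ 0.41 -0.27 -1.66] T [-0.04  -0.026 -0.021] yaw 172.11
```

jog_arm --steps '[{"delta_pos": [0, 0, -0.0005], "twist": [0, 0, 0], "jaw": 0.0}, {"delta_pos": [0, 0, -0.0005], "twist": [0, 0, 0], "jaw": 0.0}]'

```text
time: 19.68
eef_pos: [0.5389, -0.0224, 0.1801]
tcp_rot: [-0.0, 0.069, 0.998, -0.0]
force: [-0.6, 0.1, -1.5]
gripper_width: 0.0213
gripper_force: 61.3
```

```bash
python3 s.py
```

```text
19.6833 [ 0.5389 -0.0224  0.1801] F [-0.63  0.14 -1.5 ] T [-0.032  0.018  0.003] yaw 172.11
```

Sliding freely now. On down to the floor in half-millimetre steps.

jog_arm --steps '[{"delta_pos": [0, 0, -0.0005], "twist": [0, 0, 0], "jaw": 0.0}, {"delta_pos": [0, 0, -0.0005], "twist": [0, 0, 0], "jaw": 0.0}]'

```text
time: 19.85
eef_pos: [0.5391, -0.0224, 0.1799]
tcp_rot: [0.0, 0.069, 0.998, -0.0]
force: [-0.9, 0.2, 1.5]
gripper_width: 0.0212
gripper_force: 61.8
```

jog_arm --steps '[{"delta_pos": [0, 0, -0.0004], "twist": [0, 0, 0], "jaw": 0.0}, {"delta_pos": [0, 0, -0.0004], "twist": [0, 0, 0], "jaw": 0.0}]'

```text
time: 20.02
eef_pos: [0.5392, -0.0224, 0.1798]
tcp_rot: [0.0, 0.069, 0.998, -0.0]
force: [-1.3, -0.2, 6.5]
gripper_width: 0.0214
gripper_force: 62.6
```

```bash
python3 s.py
```

```text
20.0167 [ 0.5392 -0.0224  0.1798] F [-1.29 -0.2   6.55] T [-0.027  0.602  0.001] yaw 172.11
```

Seated: it bottoms at TCP z = 0.1799, exactly the 12 mm depth. Now turning clockwise and watching the torque.

jog_arm --steps '[{"delta_pos": [-0.0001, 0, 0.0002], "twist": [0, 0, -0.08], "jaw": 0.0}, {"delta_pos": [-0.0001, 0, 0.0002], "twist": [0, 0, -0.16], "jaw": 0.0}, {"delta_pos": [-0.0001, 0, 0.0002], "twist": [0, 0, -0.2], "jaw": 0.0}, {"delta_pos": [-0.0001, 0, 0.0002], "twist": [0, 0, -0.2], "jaw": 0.0}]'

```text
time: 20.35
eef_pos: [0.5392, -0.0221, 0.1798]
tcp_rot: [0.0, 0.169, 0.986, 0.0]
force: [-1.0, 2.7, 5.0]
gripper_width: 0.0212
gripper_force: 62.2
```

```bash
python3 s.py
```

```text
20.35 [ 0.5392 -0.0221  0.1798] F [-0.97  2.7   5.02] T [ 0.604  0.035 -0.007] yaw 160.54
```

jog_arm --steps '[{"delta_pos": [0, 0, 0], "twist": [0, 0, -0.08], "jaw": 0.0}, {"delta_pos": [0, 0, 0], "twist": [0, 0, -0.16], "jaw": 0.0}, {"delta_pos": [0, 0, 0], "twist": [0, 0, -0.2], "jaw": 0.0}, {"delta_pos": [0, 0, 0], "twist": [0, 0, -0.2], "jaw": 0.0}]'

```text
time: 20.68
eef_pos: [0.5393, -0.0217, 0.1798]
tcp_rot: [0.0, 0.266, 0.964, 0.001]
force: [-0.2, 4.9, 4.9]
gripper_width: 0.0206
gripper_force: 62.4
```

```bash
python3 s.py
```

```text
20.6833 [ 0.5393 -0.0217  0.1798] F [-0.18  4.93  4.92] T [ 1.445 -0.103  0.128] yaw 149.15
```

jog_arm --steps '[{"delta_pos": [0, 0.0008, 0], "twist": [0, 0, -0.05], "jaw": 0.0}, {"delta_pos": [0, 0.001, 0], "twist": [0, 0, -0.1], "jaw": 0.0}, {"delta_pos": [0, 0.001, 0], "twist": [0, 0, -0.15], "jaw": 0.0}, {"delta_pos": [0, 0.001, 0], "twist": [0, 0, -0.15], "jaw": 0.0}]'

```text
time: 21.02
eef_pos: [0.5393, -0.0209, 0.1798]
tcp_rot: [0.0, 0.337, 0.941, 0.001]
force: [1.6, 4.9, 5.5]
gripper_width: 0.0212
gripper_force: 62.3
```

```bash
python3 s.py
```

```text
21.0167 [ 0.5393 -0.0209  0.1798] F [1.6  4.86 5.52] T [ 1.099 -0.273  0.03 ] yaw 140.57
```

jog_arm --steps '[{"delta_pos": [0.0002, 0.0004, 0], "twist": [0, 0, -0.05], "jaw": 0.0}, {"delta_pos": [0.0002, 0.0004, 0], "twist": [0, 0, -0.1], "jaw": 0.0}, {"delta_pos": [0.0002, 0.0004, 0], "twist": [0, 0, -0.15], "jaw": 0.0}, {"delta_pos": [0.0002, 0.0004, 0], "twist": [0, 0, -0.15], "jaw": 0.0}]'

```text
time: 21.35
eef_pos: [0.5396, -0.0205, 0.1799]
tcp_rot: [0.0, 0.407, 0.914, 0.001]
force: [0.9, 4.7, 5.1]
gripper_width: 0.0211
gripper_force: 62.3
```

```bash
python3 s.py
```

```text
21.35 [ 0.5396 -0.0205  0.1799] F [0.91 4.68 5.11] T [ 1.215 -0.494  0.048] yaw 132.01
```

The key axis sits about 4.3 mm from the tool axis (along the bar), so I'll follow that arc with the translation.

jog_arm --steps '[{"delta_pos": [0.0009, 0.0012, 0], "twist": [0, 0, 0], "jaw": 0.0}, {"delta_pos": [0.0011, 0.0014, 0], "twist": [0, 0, -0.05], "jaw": 0.0}, {"delta_pos": [0.0012, 0.0015, 0], "twist": [0, 0, -0.1], "jaw": 0.0}, {"delta_pos": [0.0012, 0.0015, 0], "twist": [0, 0, -0.1], "jaw": 0.0}]'

```text
time: 21.68
eef_pos: [0.5402, -0.0196, 0.1798]
tcp_rot: [0.0, 0.452, 0.892, -0.0]
force: [-2.1, 0.9, 8.8]
gripper_width: 0.0211
gripper_force: 62.6
```

```bash
python3 s.py
```

```text
21.6833 [ 0.5402 -0.0196  0.1798] F [-2.1   0.91  8.82] T [ 0.123  0.598 -0.   ] yaw 126.25
```

jog_arm --steps '[{"delta_pos": [0.0002, 0.0002, 0], "twist": [0, 0, -0.04], "jaw": 0.0}, {"delta_pos": [0.0003, 0.0003, 0], "twist": [0, 0, -0.08], "jaw": 0.0}, {"delta_pos": [0.0003, 0.0003, 0], "twist": [0, 0, -0.08], "jaw": 0.0}]'

```text
time: 21.93
eef_pos: [0.5404, -0.0194, 0.1797]
tcp_rot: [0.0, 0.487, 0.873, -0.0]
force: [-3.4, -0.2, 8.4]
gripper_width: 0.0208
gripper_force: 62.7
```

```bash
python3 s.py
```

```text
21.9333 [ 0.5404 -0.0194  0.1797] F [-3.35 -0.24  8.43] T [0.044 0.723 0.037] yaw 121.7
```

jog_arm --steps '[{"delta_pos": [-0.0003, 0.0001, 0.0002], "twist": [0, 0, -0.04], "jaw": 0.0}, {"delta_pos": [-0.0003, 0.0002, 0.0002], "twist": [0, 0, -0.08], "jaw": 0.0}, {"delta_pos": [-0.0003, 0.0002, 0.0002], "twist": [0, 0, -0.08], "jaw": 0.0}]'

```text
time: 22.18
eef_pos: [0.5404, -0.0192, 0.1798]
tcp_rot: [0.0, 0.522, 0.853, -0.0]
force: [-0.5, 0.8, 4.7]
gripper_width: 0.0216
gripper_force: 62.2
```

```bash
python3 s.py
```

```text
22.1833 [ 0.5404 -0.0192  0.1798] F [-0.53  0.85  4.72] T [ 0.055 -0.007  0.033] yaw 117.13
```

jog_arm --steps '[{"delta_pos": [0.0001, 0.0001, 0], "twist": [0, 0, -0.03], "jaw": 0.0}, {"delta_pos": [0.0002, 0.0002, 0], "twist": [0, 0, -0.06], "jaw": 0.0}, {"delta_pos": [0.0002, 0.0002, 0], "twist": [0, 0, -0.06], "jaw": 0.0}]'

```text
time: 22.43
eef_pos: [0.5406, -0.019, 0.1798]
tcp_rot: [0.0, 0.546, 0.837, -0.0]
force: [-0.8, -0.2, 5.7]
gripper_width: 0.0212
gripper_force: 62.2
```

```bash
python3 s.py
```

```text
22.4333 [ 0.5406 -0.019   0.1798] F [-0.79 -0.2   5.69] T [0.059 0.015 0.04 ] yaw 113.75
```

jog_arm --steps '[{"delta_pos": [0.0001, 0.0001, 0], "twist": [0, 0, -0.03], "jaw": 0.0}, {"delta_pos": [0.0002, 0.0001, 0], "twist": [0, 0, -0.05], "jaw": 0.0}, {"delta_pos": [0.0002, 0.0001, 0], "twist": [0, 0, -0.05], "jaw": 0.0}]'

```text
time: 22.68
eef_pos: [0.5407, -0.0189, 0.1798]
tcp_rot: [0.0, 0.567, 0.824, -0.0]
force: [-0.1, 0.5, 5.2]
gripper_width: 0.0211
gripper_force: 62.3
```

```bash
python3 s.py
```

```text
22.6833 [ 0.5407 -0.0189  0.1798] F [-0.11  0.51  5.22] T [0.025 0.046 0.014] yaw 110.92
```

jog_arm --steps '[{"delta_pos": [0.0001, 0.0001, 0], "twist": [0, 0, -0.03], "jaw": 0.0}, {"delta_pos": [0.0002, 0.0001, 0], "twist": [0, 0, -0.05], "jaw": 0.0}, {"delta_pos": [0.0002, 0.0001, 0], "twist": [0, 0, -0.05], "jaw": 0.0}]'

```text
time: 22.93
eef_pos: [0.5409, -0.0188, 0.1798]
tcp_rot: [0.0, 0.587, 0.809, -0.0]
force: [-0.5, -0.1, 5.2]
gripper_width: 0.0211
gripper_force: 62.3
```

```bash
python3 s.py
```

```text
22.9333 [ 0.5409 -0.0188  0.1798] F [-0.55 -0.14  5.23] T [-0.003  0.124  0.038] yaw 108.06
```

jog_arm --steps '[{"delta_pos": [0.0001, 0.0001, 0], "twist": [0, 0, -0.03], "jaw": 0.0}, {"delta_pos": [0.0002, 0.0001, 0], "twist": [0, 0, -0.05], "jaw": 0.0}, {"delta_pos": [0.0002, 0.0001, 0], "twist": [0, 0, -0.05], "jaw": 0.0}]'

```text
time: 23.18
eef_pos: [0.5411, -0.0187, 0.1798]
tcp_rot: [0.0, 0.607, 0.794, -0.0]
force: [-0.7, 0.0, 4.7]
gripper_width: 0.0209
gripper_force: 62.3
```

```bash
python3 s.py
```

```text
23.1833 [ 0.5411 -0.0187  0.1798] F [-0.66  0.02  4.73] T [0.064 0.205 0.099] yaw 105.19
```

jog_arm --steps '[{"delta_pos": [0.0001, 0.0001, 0], "twist": [0, 0, -0.03], "jaw": 0.0}, {"delta_pos": [0.0002, 0.0001, 0], "twist": [0, 0, -0.05], "jaw": 0.0}, {"delta_pos": [0.0002, 0.0001, 0], "twist": [0, 0, -0.05], "jaw": 0.0}]'

```text
time: 23.43
eef_pos: [0.5413, -0.0186, 0.1798]
tcp_rot: [0.0, 0.627, 0.779, -0.0]
force: [-0.8, 1.0, 5.9]
gripper_width: 0.021
gripper_force: 62.3
```

```bash
python3 s.py
```

```text
23.4333 [ 0.5413 -0.0186  0.1798] F [-0.83  0.99  5.91] T [0.068 0.244 0.028] yaw 102.32
```

jog_arm --steps '[{"delta_pos": [0.0, 0.0001, 0], "twist": [0, 0, -0.03], "jaw": 0.0}, {"delta_pos": [0.0001, 0.0001, 0], "twist": [0, 0, -0.05], "jaw": 0.0}, {"delta_pos": [0.0001, 0.0001, 0], "twist": [0, 0, -0.05], "jaw": 0.0}]'

```text
time: 23.68
eef_pos: [0.5415, -0.0184, 0.1798]
tcp_rot: [0.0, 0.647, 0.763, -0.0]
force: [-0.6, -0.7, 5.8]
gripper_width: 0.021
gripper_force: 62.2
```

```bash
python3 s.py
```

```text
23.6833 [ 0.5415 -0.0184  0.1798] F [-0.55 -0.73  5.79] T [-0.053  0.131  0.054] yaw 99.42
```

jog_arm --steps '[{"delta_pos": [0.0001, 0.0001, 0], "twist": [0, 0, -0.03], "jaw": 0.0}, {"delta_pos": [0.0002, 0.0001, 0], "twist": [0, 0, -0.05], "jaw": 0.0}, {"delta_pos": [0.0002, 0.0001, 0], "twist": [0, 0, -0.05], "jaw": 0.0}]'

```text
time: 23.93
eef_pos: [0.5416, -0.0184, 0.1798]
tcp_rot: [0.0, 0.666, 0.746, -0.0]
force: [-0.3, 0.0, 5.9]
gripper_width: 0.021
gripper_force: 62.3
```

```bash
python3 s.py
```

```text
23.9333 [ 0.5416 -0.0184  0.1798] F [-0.32  0.03  5.95] T [-0.02   0.137  0.193] yaw 96.55
```

jog_arm --steps '[{"delta_pos": [0.0001, 0.0, 0], "twist": [0, 0, -0.03], "jaw": 0.0}, {"delta_pos": [0.0002, 0.0, 0], "twist": [0, 0, -0.05], "jaw": 0.0}, {"delta_pos": [0.0002, 0.0, 0], "twist": [0, 0, -0.05], "jaw": 0.0}]'

```text
time: 24.18
eef_pos: [0.5418, -0.0183, 0.1798]
tcp_rot: [0.0, 0.684, 0.73, -0.0]
force: [0.3, 0.1, 4.9]
gripper_width: 0.0211
gripper_force: 62.4
```

```bash
python3 s.py
```

```text
24.1833 [ 0.5418 -0.0183  0.1798] F [0.28 0.14 4.9 ] T [-0.044  0.165  0.288] yaw 93.7
```

Firm: torque rose 0.05 → 0.19 → 0.29 N m at the expected 2 N m/rad, so I'm stopping here. Now relaxing back into the play and lifting out.

jog_arm --steps '[{"delta_pos": [0, 0, 0], "twist": [0, 0, 0], "jaw": 0.0}]'

```text
time: 24.27
eef_pos: [0.5418, -0.0183, 0.1798]
tcp_rot: [0.0, 0.683, 0.73, -0.0]
force: [-0.7, 0.4, 5.3]
gripper_width: 0.0214
gripper_force: 62.4
```

```bash
python3 s.py
```

```text
24.2667 [ 0.5418 -0.0183  0.1798] F [-0.69  0.38  5.27] T [-0.008  0.137  0.228] yaw 93.77
```

jog_arm --steps '[{"delta_pos": [-0.0002, -0.0001, 0.0003], "twist": [0, 0, 0.07], "jaw": 0.0}, {"delta_pos": [-0.0004, -0.0001, 0.0005], "twist": [0, 0, 0.14], "jaw": 0.0}, {"delta_pos": [-0.0004, -0.0001, 0.0005], "twist": [0, 0, 0.14], "jaw": 0.0}]'

```text
time: 24.52
eef_pos: [0.5412, -0.0184, 0.1799]
tcp_rot: [-0.0, 0.63, 0.777, -0.0]
force: [0.2, -0.7, -0.8]
gripper_width: 0.0206
gripper_force: 61.5
```

```bash
python3 s.py
```

```text
24.5167 [ 0.5412 -0.0184  0.1799] F [ 0.19 -0.73 -0.84] T [-0.089 -0.035  0.007] yaw 101.96
```

jog_arm --steps '[{"delta_pos": [-0.0002, -0.0001, 0], "twist": [0, 0, 0.07], "jaw": 0.0}, {"delta_pos": [-0.0002, -0.0001, 0], "twist": [0, 0, 0.07], "jaw": 0.0}]'

```text
time: 24.68
eef_pos: [0.541, -0.0184, 0.1799]
tcp_rot: [-0.0, 0.603, 0.798, -0.0]
force: [0.3, -0.9, -0.8]
gripper_width: 0.0209
gripper_force: 61.5
```

```bash
python3 s.py
```

```text
24.6833 [ 0.541  -0.0184  0.1799] F [ 0.33 -0.91 -0.76] T [ 0.056 -0.009  0.005] yaw 105.79
```

jog_arm --steps '[{"delta_pos": [0, 0, 0.002], "twist": [0, 0, 0], "jaw": 0.0}, {"delta_pos": [0, 0, 0.005], "twist": [0, 0, 0], "jaw": 0.0}, {"delta_pos": [0, 0, 0.009], "twist": [0, 0, 0], "jaw": 0.0}, {"delta_pos": [0, 0, 0.014], "twist": [0, 0, 0], "jaw": 0.0}, {"delta_pos": [0, 0, 0.025], "twist": [0, 0, 0], "jaw": 0.0}, {"delta_pos": [0, 0, 0.045], "twist": [0, 0, 0], "jaw": 0.0}, {"delta_pos": [0, 0, 0.045], "twist": [0, 0, 0], "jaw": 0.0}]'

```text
time: 25.27
eef_pos: [0.5424, -0.0184, 0.2287]
tcp_rot: [0.002, 0.605, 0.797, 0.001]
force: [1.1, -0.2, -0.4]
gripper_width: 0.0212
gripper_force: 61.4
```

```bash
python3 s.py
```

```text
25.2667 [ 0.5424 -0.0184  0.2287] F [ 1.11 -0.22 -0.36] T [-0.008 -0.107 -0.014] yaw 105.6
```

jog_arm --steps '[{"delta_pos": [-0.01, 0.03, 0.005], "twist": [0, 0, 0.1], "jaw": 0.0}, {"delta_pos": [-0.02, 0.06, 0.005], "twist": [0, 0, 0.2], "jaw": 0.0}, {"delta_pos": [-0.03, 0.085, 0.005], "twist": [0, 0, 0.3], "jaw": 0.0}, {"delta_pos": [-0.04, 0.11, 0.005], "twist": [0, 0, 0.4], "jaw": 0.0}, {"delta_pos": [-0.05, 0.14, 0.005], "twist": [0, 0, 0.5], "jaw": 0.0}, {"delta_pos": [-0.06, 0.17, 0.005], "twist": [0, 0, 0.6], "jaw": 0.0}, {"delta_pos": [-0.07, 0.2, 0.005], "twist": [0, 0, 0.7], "jaw": 0.0}, {"delta_pos": [-0.08, 0.22, 0.005], "twist": [0, 0, 0.8], "jaw": 0.0}, {"delta_pos": [-0.08, 0.23, 0.005], "twist": [0, 0, 0.9], "jaw": 0.0}, {"delta_pos": [-0.08, 0.23, 0.005], "twist": [0, 0, 1.0], "jaw": 0.0}]'

```text
time: 26.1
eef_pos: [0.4606, 0.2138, 0.2302]
tcp_rot: [0.0, 0.145, 0.989, 0.0]
force: [0.4, -0.6, -2.1]
gripper_width: 0.0207
gripper_force: 61.2
```

jog_arm --steps '[{"delta_pos": [-0.0023, 0.003, 0], "twist": [0, 0, 0.1], "jaw": 0.0}, {"delta_pos": [-0.0023, 0.003, 0], "twist": [0, 0, 0.2], "jaw": 0.0}, {"delta_pos": [-0.0023, 0.003, 0], "twist": [0, 0, 0.3], "jaw": 0.0}, {"delta_pos": [-0.0023, 0.003, 0], "twist": [0, 0, 0.334], "jaw": 0.0}, {"delta_pos": [-0.0023, 0.003, 0], "twist": [0, 0, 0.334], "jaw": 0.0}, {"delta_pos": [-0.0023, 0.003, 0], "twist": [0, 0, 0.334], "jaw": 0.0}, {"delta_pos": [-0.0023, 0.003, 0], "twist": [0, 0, 0.334], "jaw": 0.0}]'

```text
time: 26.68
eef_pos: [0.4589, 0.2146, 0.2302]
tcp_rot: [0.0, -0.017, 1.0, -0.0]
force: [0.4, 0.6, -0.1]
gripper_width: 0.0212
gripper_force: 61.2
```

```bash
python3 s.py
python3 - <<'E'
from h import *
S=eyes.camera("side")[:,:,::-1];cv2.imwrite("pics/side_e.png",S)
cv2.imwrite("pics/e.png",cv2.resize(S[120:250,160:290],None,fx=4,fy=4,interpolation=cv2.INTER_CUBIC))
E
```

```text
26.6833 [0.4589 0.2146 0.2302] F [ 0.39  0.64 -0.08] T [-0.019  0.004 -0.004] yaw -178.03
```

View pics/e.png

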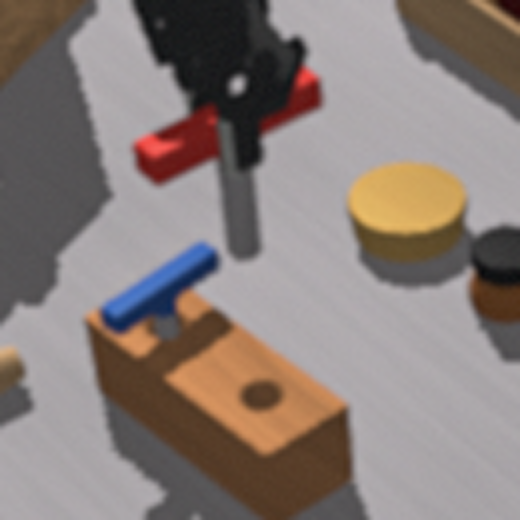

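Key hangs over the hole: foot is at zoom (243,252), hole centre at (261,396). I'll compare these with the projections.

Run:
```python
from h import *
B=cv2.imread("pics/side_e.png").astype(int);A=cv2.imread("pics/side0.png").astype(int)
D=np.abs(A-B).sum(2)
f=np.array([.4589+.0043,.2146,.2302-.0654])
P=proj("side",[f,f+[0,0,.04],f+[0,0,.06],[f[0],f[1],.06]]);print(P)
g=cv2.cvtColor(B.astype(np.uint8),cv2.COLOR_BGR2GRAY).astype(int)
for v in range(154,188,3): print(v,list(zip(range(211,228),g[v,211:228])))
roi=g[212:226,216:236]; w=np.clip(85-roi,0,None).astype(float); m=cv2.moments(w); u=(216+m['m10']/m['m00'],212+m['m01']/m['m00']); print("hole",u,back("side",u,.06)); print(roi)
```

```text
[[221.88290384 182.26576362]
 [220.07953139 167.5544904 ]
 [219.14620809 159.94076972]
 [226.24282829 217.83248179]]
154 [(211, np.int64(52)), (212, np.int64(50)), (213, np.int64(53)), (214, np.int64(64)), (215, np.int64(80)), (216, np.int64(89)), (217, np.int64(79)), (218, np.int64(51)), (219, np.int64(30)), (220, np.int64(25)), (221, np.int64(29)), (222, np.int64(26)), (223, np.int64(26)), (224, np.int64(47)), (225, np.int64(101)), (226, np.int64(147)), (227, np.int64(166))]
157 [(211, np.int64(47)), (212, np.int64(48)), (213, np.int64(47)), (214, np.int64(54)), (215, np.int64(73)), (216, np.int64(90)), (217, np.int64(87)), (218, np.int64(66)), (219, np.int64(33)), (220, np.int64(26)), (221, np.int64(27)), (222, np.int64(26)), (223, np.int64(22)), (224, np.int64(36)), (225, np.int64(85)), (226, np.int64(140)), (227, np.int64(167))]
160 [(211, np.int64(102)), (212, np.int64(123)), (213, np.int64(123)), (214, np.int64(98)), (215, np.int64(74)), (216, np.int64(83)), (217, np.int64(90)), (218, np.int64(75)), (219, np.int64(44)), (220, np.int64(25)), (221, np.int64(26)), (222, np.int64(
[... 4038 characters left out ...]
 137 137
  137 139]
 [154 152 149 131  97  69  61  65  67  69  69  68  65  76 101 128 141 140
  136 134]
 [155 155 151 132  97  68  61  64  65  67  68  67  65  76 106 132 141 140
  138 138]
 [154 155 153 140 110  80  63  63  63  64  63  66  72  92 121 141 145 142
  139 141]
 [154 154 156 148 135 106  80  71  69  69  71  80 100 122 142 147 146 144
  143 141]
 [158 156 155 155 151 138 119 104  98 101 106 115 131 145 151 150 148 147
  145 143]
 [159 160 156 156 155 154 149 143 136 138 142 141 144 147 148 149 150 148
  148 146]
 [155 160 160 157 153 154 156 155 154 150 150 147 144 144 145 147 149 149
  148 146]
 [143 155 159 159 157 154 155 156 157 154 150 149 147 144 143 144 147 149
  151 149]]
```

Key is upright and agrees with the pick pose to about 1 mm, so I'll shift y by +0.8 mm and lower carefully.

jog_arm --steps '[{"delta_pos": [0, 0.0008, -0.03], "twist": [0, 0, 0], "jaw": 0.0}, {"delta_pos": [0, 0.0008, -0.06], "twist": [0, 0, 0], "jaw": 0.0}, {"delta_pos": [0, 0.0008, -0.085], "twist": [0, 0, 0], "jaw": 0.0}, {"delta_pos": [0, 0.0008, -0.098], "twist": [0, 0, 0], "jaw": 0.0}, {"delta_pos": [0, 0.0008, -0.102], "twist": [0, 0, 0], "jaw": 0.0}, {"delta_pos": [0, 0.0008, -0.102], "twist": [0, 0, 0], "jaw": 0.0}]'

```text
time: 27.23
eef_pos: [0.4585, 0.2152, 0.1276]
tcp_rot: [-0.001, -0.018, 1.0, -0.0]
force: [0.1, 0.1, -2.1]
gripper_width: 0.0211
gripper_force: 61.2
```

```bash
python3 s.py
```

```text
27.2333 [0.4585 0.2152 0.1276] F [ 0.14  0.13 -2.05] T [-0.023  0.015 -0.046] yaw -177.96
```

jog_arm --steps '[{"delta_pos": [0, 0, -0.001], "twist": [0, 0, 0], "jaw": 0.0}, {"delta_pos": [0, 0, -0.002], "twist": [0, 0, 0], "jaw": 0.0}, {"delta_pos": [0, 0, -0.003], "twist": [0, 0, 0], "jaw": 0.0}, {"delta_pos": [0, 0, -0.0035], "twist": [0, 0, 0], "jaw": 0.0}]'

```text
time: 27.57
eef_pos: [0.4593, 0.2156, 0.1253]
tcp_rot: [0.001, -0.018, 1.0, 0.0]
force: [0.9, 0.5, -2.2]
gripper_width: 0.0211
gripper_force: 61.2
```

```bash
python3 s.py
```

```text
27.5667 [0.4593 0.2156 0.1253] F [ 0.92  0.52 -2.21] T [ 0.054 -0.027  0.028] yaw -177.93
```

jog_arm --steps '[{"delta_pos": [0, 0, -0.0005], "twist": [0, 0, 0], "jaw": 0.0}, {"delta_pos": [0, 0, -0.001], "twist": [0, 0, 0], "jaw": 0.0}, {"delta_pos": [0, 0, -0.001], "twist": [0, 0, 0], "jaw": 0.0}]'

```text
time: 27.82
eef_pos: [0.4589, 0.2155, 0.1237]
tcp_rot: [0.0, -0.018, 1.0, 0.0]
force: [-0.7, -0.0, -1.6]
gripper_width: 0.0209
gripper_force: 61.2
```

```bash
python3 s.py
```

```text
27.8167 [0.4589 0.2155 0.1237] F [-0.66 -0.01 -1.56] T [ 0.019  0.021 -0.003] yaw -177.93
```

Foot is about 1.7 mm inside the mouth with no contact. Going deeper.

jog_arm --steps '[{"delta_pos": [0, 0, -0.001], "twist": [0, 0, 0], "jaw": 0.0}, {"delta_pos": [0, 0, -0.002], "twist": [0, 0, 0], "jaw": 0.0}, {"delta_pos": [0, 0, -0.003], "twist": [0, 0, 0], "jaw": 0.0}]'

```text
time: 28.07
eef_pos: [0.4589, 0.2155, 0.1206]
tcp_rot: [-0.0, -0.018, 1.0, 0.0]
force: [-0.2, 0.1, -2.0]
gripper_width: 0.0212
gripper_force: 61.2
```

```bash
python3 s.py
```

```text
28.0667 [0.4589 0.2155 0.1206] F [-0.18  0.13 -1.98] T [-0.052 -0.033  0.017] yaw -177.92
```

jog_arm --steps '[{"delta_pos": [0, 0, -0.003], "twist": [0, 0, 0], "jaw": 0.0}, {"delta_pos": [0, 0, -0.006], "twist": [0, 0, 0], "jaw": 0.0}, {"delta_pos": [0, 0, -0.009], "twist": [0, 0, 0], "jaw": 0.0}, {"delta_pos": [0, 0, -0.009], "twist": [0, 0, 0], "jaw": 0.0}]'

```text
time: 28.4
eef_pos: [0.4585, 0.2153, 0.1109]
tcp_rot: [-0.0, -0.018, 1.0, -0.0]
force: [-0.2, -0.8, -2.0]
gripper_width: 0.021
gripper_force: 61.2
```

```bash
python3 s.py
```

```text
28.4 [0.4585 0.2153 0.1109] F [-0.25 -0.84 -2.04] T [-0.036  0.004  0.004] yaw -177.93
```

In cleanly (about 15 mm), with the floor expected at TCP 0.0754. Continuing.

jog_arm --steps '[{"delta_pos": [0, 0, -0.006], "twist": [0, 0, 0], "jaw": 0.0}, {"delta_pos": [0, 0, -0.012], "twist": [0, 0, 0], "jaw": 0.0}, {"delta_pos": [0, 0, -0.018], "twist": [0, 0, 0], "jaw": 0.0}, {"delta_pos": [0, 0, -0.018], "twist": [0, 0, 0], "jaw": 0.0}]'

```text
time: 28.73
eef_pos: [0.4582, 0.2151, 0.0922]
tcp_rot: [-0.001, -0.018, 1.0, -0.0]
force: [0.3, 0.4, -2.3]
gripper_width: 0.0212
gripper_force: 61.2
```

```bash
python3 s.py
```

```text
28.7333 [0.4582 0.2151 0.0922] F [ 0.26  0.37 -2.33] T [0.02  0.046 0.03 ] yaw -177.93
```

jog_arm --steps '[{"delta_pos": [0, 0, -0.006], "twist": [0, 0, 0], "jaw": 0.0}, {"delta_pos": [0, 0, -0.012], "twist": [0, 0, 0], "jaw": 0.0}, {"delta_pos": [0, 0, -0.015], "twist": [0, 0, 0], "jaw": 0.0}, {"delta_pos": [0, 0, -0.015], "twist": [0, 0, 0], "jaw": 0.0}]'

```text
time: 29.07
eef_pos: [0.4585, 0.2152, 0.0778]
tcp_rot: [-0.001, -0.018, 1.0, -0.0]
force: [-0.7, -1.1, -1.9]
gripper_width: 0.0214
gripper_force: 61.2
```

```bash
python3 s.py
```

```text
29.0667 [0.4585 0.2152 0.0778] F [-0.71 -1.06 -1.93] T [-0.028  0.038  0.   ] yaw -177.92
```

jog_arm --steps '[{"delta_pos": [0, 0, -0.0006], "twist": [0, 0, 0], "jaw": 0.0}, {"delta_pos": [0, 0, -0.0012], "twist": [0, 0, 0], "jaw": 0.0}, {"delta_pos": [0, 0, -0.0012], "twist": [0, 0, 0], "jaw": 0.0}]'

```text
time: 29.32
eef_pos: [0.4591, 0.2155, 0.0776]
tcp_rot: [0.0, -0.018, 1.0, 0.0]
force: [-0.9, 0.6, -2.0]
gripper_width: 0.0211
gripper_force: 61.2
```

```bash
python3 s.py
```

```text
29.3167 [0.4591 0.2155 0.0776] F [-0.86  0.6  -1.97] T [-0.051  0.012  0.04 ] yaw -177.93
```

jog_arm --steps '[{"delta_pos": [0, 0, -0.0005], "twist": [0, 0, 0], "jaw": 0.0}, {"delta_pos": [0, 0, -0.001], "twist": [0, 0, 0], "jaw": 0.0}, {"delta_pos": [0, 0, -0.0014], "twist": [0, 0, 0], "jaw": 0.0}, {"delta_pos": [0, 0, -0.0014], "twist": [0, 0, 0], "jaw": 0.0}]'

```text
time: 29.65
eef_pos: [0.4589, 0.2154, 0.076]
tcp_rot: [-0.0, -0.018, 1.0, -0.0]
force: [-0.1, -0.1, -1.8]
gripper_width: 0.0213
gripper_force: 61.2
```

jog_arm --steps '[{"delta_pos": [0, 0, -0.0005], "twist": [0, 0, 0], "jaw": 0.0}, {"delta_pos": [0, 0, -0.0005], "twist": [0, 0, 0], "jaw": 0.0}]'

```text
time: 29.82
eef_pos: [0.4589, 0.2154, 0.0755]
tcp_rot: [-0.0, -0.018, 1.0, -0.0]
force: [0.0, -0.4, -0.2]
gripper_width: 0.0211
gripper_force: 61.2
```

jog_arm --steps '[{"delta_pos": [0, 0, -0.0005], "twist": [0, 0, 0], "jaw": 0.0}, {"delta_pos": [0, 0, -0.0005], "twist": [0, 0, 0], "jaw": 0.0}]'

```text
time: 29.98
eef_pos: [0.4591, 0.2155, 0.0754]
tcp_rot: [0.0, -0.018, 1.0, 0.0]
force: [-0.4, -1.3, 4.2]
gripper_width: 0.0208
gripper_force: 62.0
```

```bash
python3 s.py
```

```text
29.9833 [0.4591 0.2155 0.0754] F [-0.39 -1.29  4.17] T [-0.137  0.373 -0.007] yaw -177.92
```

On the floor of the hole. Opening and backing straight up.

jog_arm --steps '[{"delta_pos": [0, 0, 0], "twist": [0, 0, 0], "jaw": 0.026}, {"delta_pos": [0, 0, 0], "twist": [0, 0, 0], "jaw": 0.034}, {"delta_pos": [0, 0, 0], "twist": [0, 0, 0], "jaw": 0.045}, {"delta_pos": [0, 0, 0], "twist": [0, 0, 0], "jaw": 0.05}, {"delta_pos": [0, 0, 0], "twist": [0, 0, 0], "jaw": 0.05}]'

```text
time: 30.4
eef_pos: [0.4589, 0.2155, 0.0751]
tcp_rot: [-0.0, -0.018, 1.0, 0.0]
force: [-0.8, 0.7, 0.5]
gripper_width: 0.0495
gripper_force: 0.0
```

jog_arm --steps '[{"delta_pos": [0, 0, 0.02], "twist": [0, 0, 0], "jaw": 0.05}, {"delta_pos": [0, 0, 0.05], "twist": [0, 0, 0], "jaw": 0.05}, {"delta_pos": [0, 0, 0.09], "twist": [0, 0, 0], "jaw": 0.05}, {"delta_pos": [0, 0, 0.13], "twist": [0, 0, 0], "jaw": 0.05}, {"delta_pos": [-0.04, 0.02, 0.15], "twist": [0, 0, 0], "jaw": 0.05}, {"delta_pos": [-0.08, 0.04, 0.15], "twist": [0, 0, 0], "jaw": 0.05}, {"delta_pos": [-0.1, 0.06, 0.15], "twist": [0, 0, 0], "jaw": 0.05}, {"delta_pos": [-0.1, 0.06, 0.15], "twist": [0, 0, 0], "jaw": 0.05}, {"delta_pos": [-0.1, 0.06, 0.15], "twist": [0, 0, 0], "jaw": 0.05}]'

```text
time: 31.15
eef_pos: [0.3578, 0.2765, 0.2254]
tcp_rot: [0.0, -0.02, 1.0, 0.0]
force: [-1.0, 0.4, -0.6]
gripper_width: 0.05
gripper_force: 0.0
```

```bash
python3 s.py
python3 - <<'E'
from h import *
S=eyes.camera("side")[:,:,::-1]
cv2.imwrite("pics/f.png",cv2.resize(S[120:300,170:420],None,fx=3,fy=3,interpolation=cv2.INTER_CUBIC))
E
```

```text
31.15 [0.3578 0.2765 0.2254] F [-1.03  0.42 -0.59] T [-0.044  0.01  -0.047] yaw -177.74
```

View pics/f.png

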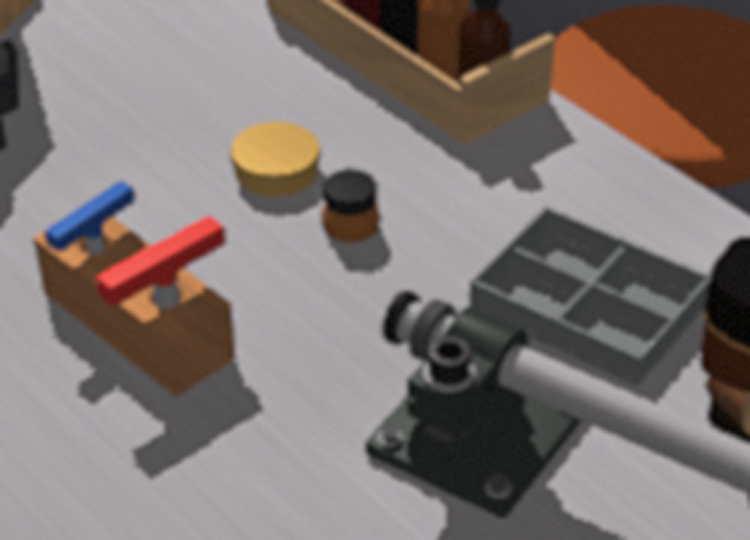

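The red key stands upright in its hole (bar centre at zoom (160,258)). The socket is empty at (450,350), and the things in view have not moved. Handing in.

```bash
python3 -c "
from plant import env
print(env.job_done())"
```

```text
the job is handed in; nothing more can be done
None
```

The job is handed in: the clamp screw came up firm at about 0.29 N m and the red key is back upright in its hole, released; before the key was fully home, my probing turned it a few degrees each way in the socket, and the screw may have moved slightly with it.

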